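# Eject the cork plug from a clamped cork borer into the tray

### The job

The large cork borer clamped level in the retort stand still has a plug of cork in its bore: set the metal tray flat on the bench, lengthways under the cutting end of the borer, then push the ejector rod in from the winged end until the plug comes out of the cutting end and drops into the tray. Do not handle the plug itself. Then draw the rod out again and lay it flat on the bench, and leave the bottle, the jar, the mortar and the smaller spare borer standing or lying where they are.

Things in the scene. Friction and masses are not known exactly. Their poses are not given: they have to be found in the camera images.
- stand: Retort stand, fixed to the bench, the large cork borer clamped level in it. Origin on the bench straight below the bore's axis, at the clamp; y runs along the bore from winged end to cutting end, x from bore to post, z up. Grey base plate 16 mm thick, x = -45 to 115 and y = -45 to 45 mm
- post_top (a point): Top of the stand's upright steel post, 12 mm thick, 320 mm above the bench, at x = 90, y = 0 mm of stand
- clamp (a point): Point on the bore's axis where the clamp holds the borer, 120 mm above the bench, at stand's origin; axes as stand. Jaws reach 23 mm above and below and 21 mm to -x, within y = -11 to 11 mm; their wing screw stands 47 mm up at x = 26; the arm and boss run on to the post, with a boss screw reaching to y = 42 mm
- borer_entry (a point): Centre of the bore's mouth at the winged end, where the rod goes in, 40 mm from the clamp and 120 mm above the bench; axes as stand (y points into the bore). Brass tube, 30 mm outside and 24 mm inside diameter, 120 mm long, open at both ends; two flat wings 6 mm thick reach 50 mm to either side (x) in the 14 mm next to this mouth
- borer_exit (a point): Centre of the bore's mouth at the cutting end, where the plug comes out, 80 mm from the clamp; axes as stand (y points out of the bore). The tube's underside is 105 mm above the bench and overhangs the base plate's edge by 35 mm
- plug: Cork plug, 22 mm diameter, 60 mm long, about 15 g, lying in the bore and sliding easily in it; hidden wholly inside the tube at the start, 15 to 45 mm from the entry to its near face. Origin at its centre, x axis along its length
- ejector: Aluminium ejector rod, about 0.16 kg, lying level on the bench: square-sided handle 70 mm long, 24 mm wide, 26 mm high with two dark bands, then a round shaft 12 mm thick, 135 mm long. Origin at the middle of the handle's underside; x points along the shaft to the tip; z up. Shaft axis 13 mm above the underside. It balances 27 mm from the origin towards the tip, within the handle
- ejector_tip (a point): Centre of the flat end of the ejector's shaft, 170 mm from ejector's origin along its x axis
- tray: Open rectangular steel tray, 160 mm long (x), 62 mm wide (y), 32 mm high, walls and floor 3 mm thick, about 0.22 kg, lying empty on the bench. Origin at the centre of its underside, z up. Gripped across its width
- reagent: Bystander: brown glass reagent bottle with a cap and paper label, 66 mm diameter, 145 mm tall, standing on the bench. Origin at the centre of its underside
- jar: Bystander: clear glass jar with a white lid, 72 mm diameter, 100 mm tall, standing on the bench. Origin at the centre of its underside
- mortar: Bystander: white porcelain mortar, 104 mm across the rim, 55 mm tall, standing empty near the stand. Origin at the centre of its underside
- spare_borer: Bystander: smaller spare brass cork borer lying on the bench, tube 18 mm thick and 130 mm long, wings 66 mm across at one end. Origin at the middle of its underside, x along the tube away from the wings

How it is judged:
On the way, in this order (a step that is already met when the one before it is completed fails the run):
1. the tray stands flat on the bench, let go, lengthways to the borer and with its cutting end over the tray's opening (x of borer_exit in the frame of tray between -0.077 and 0.077 m and y of borer_exit in the frame of tray between -0.026 and 0.026 m and height (world z) of tray below 0.008 m and angle between tray's own z axis and vertical below 0.08 rad and angle between the x axis of tray and the y axis of stand, either way round below 0.5 rad and contact force between the fingers and tray below 0.5 N), for 0.2 s.
2. the ejector's tip is inside the bore, entered from the winged end (y of ejector_tip in the frame of borer_entry between 0.005 and 0.1 m and x of ejector_tip in the frame of borer_entry between -0.012 and 0.012 m and z of ejector_tip in the frame of borer_entry between -0.012 and 0.012 m), for 0.05 s.
3. the plug has come out of the cutting end with the ejector's shaft right through the bore behind it (y of plug in the frame of borer_exit above 0.002 m and y of ejector_tip in the frame of borer_entry between 0.06 and 0.16 m and x of ejector_tip in the frame of borer_entry between -0.014 and 0.014 m and z of ejector_tip in the frame of borer_entry between -0.016 and 0.014 m).
At the end, for the whole second after the job is handed in: The plug lies in the tray at rest; the tray stands flat on the bench (underside within 8 mm of it, tilt under 0.08 rad); the ejector lies on the bench at rest (underside within 10 mm of it, within 0.12 rad of level), and so is out of the bore, the tray and the stand (x of plug in the frame of tray between -0.08 and 0.08 m and y of plug in the frame of tray between -0.031 and 0.031 m and z of plug in the frame of tray between 0 and 0.036 m and linear speed of each of plug, tray, ejector below 0.02 m/s and height (world z) of tray below 0.008 m and angle between tray's own z axis and vertical below 0.08 rad and height (world z) of ejector below 0.01 m and angle between ejector's own x axis and vertical between 1.45 and 1.69 rad); the robot touches nothing.
It fails at once if the gripper touches the plug (contact force between the fingers and plug above 0.3 N).
It fails at once if the brown bottle is moved more than 25 mm or tipped (distance of reagent from where it was at the start of the episode above 0.025 m or angle between reagent's own z axis and vertical above 0.35 rad).
It fails at once if the lidded jar is moved more than 25 mm or tipped (distance of jar from where it was at the start of the episode above 0.025 m or angle between jar's own z axis and vertical above 0.35 rad).
It fails at once if the mortar is moved more than 25 mm or tipped (distance of mortar from where it was at the start of the episode above 0.025 m or angle between mortar's own z axis and vertical above 0.35 rad).
It fails at once if the spare borer is moved more than 25 mm or tipped (distance of spare_borer from where it was at the start of the episode above 0.025 m or angle between spare_borer's own z axis and vertical above 0.35 rad).
It also fails if it takes over 72 s, if anything falls off the work surface, if the arm or the gripper's body presses on something with over 40 N, if the wrist force passes 120 N, or if a joint passes its speed limit or range.

### The arm

A 6-joint arm with a two-finger parallel gripper is mounted at the origin on the work surface. World frame = base frame: x ahead of the robot, y to its left, z up, the work surface at z = 0. Lengths are in m, angles in rad, forces in N, time in s.
With the tool pointing down it reaches from about 0.4 to 0.825 m from the base axis. Payload 7 kg.
Tool frame: the origin (TCP) lies at the very end of the fingers, on their centre line; the grasp point (between the pads) lies 19 mm behind it (tcp_to_grasp is the distance from the TCP to the grasp point, in m); x points along the fingers, z is the direction in which the jaws open and shut, and the axes are right-handed (so a half turn about x gives the same grasp; the last joint's range is limited). The gripper opens to 88 mm and grips with 3 to 60 N. Pads are 19 mm wide; open, the fingers measure 130 mm over their backs; the gripper's body (78 mm by 193 mm) begins 47 mm behind the grasp point.
Start: joints at [-0.819, 0.359, 0.012, 0, -1.224, -0.288], TCP at [0.302, -0.604, 0.227] pointing down, gripper open.
Joint ranges: [-3.07, 3.07], [-1.43, 2.12], [-1.02, 1.25], [-3.03, 1.67], [-3.05, -0], [-3.03, 3.03]. Speed limits (rad/s): [2.39, 2.39, 3.01, 3.14, 3.14, 3.14].

### API

Orientations are given as [roll, pitch, yaw] about the fixed x, y, z axes, in that order (R = Rz(yaw) Ry(pitch) Rx(roll)).
In Python, from station import get_state, grab_frame, job_done, tcp_to_grasp gives the robot as it stands. The module is installed in compiled form; this text tells all that it offers.
- The arm moves only by the shell command python3 -m crank 'ROWS' [FORCE]. ROWS is JSON, a list of rows, each a list of 7 numbers: the shift along the tool's x, y, z in m, then the turn, a rotation vector about the tool's x, y, z in rad, then the opening, from 0 (shut) to 1 (fully open). In form: [[x, y, z, wx, wy, wz, fingers], ...]. A call has 1 to 10 rows; each row is the pose to reach, as a shift and turn from the pose commanded when the call began, along the tool's axes at that moment; what a row does not reach only later rows make up. A row lasts 1/8 s, in which the tool goes at most 62.5 mm and 10.7 degrees, less where a joint would pass 70% of its speed; a pose out of reach is approached as far as the arm can. A call with a gripper value outside its range is refused whole. The fingers move at their own pace and stop on an object; FORCE is the grip in N (left out, the last holds). Time passes only in rows, so rows that repeat a pose let the fingers close. It gives the time, the measured TCP pose, the force and the opening at its end, in the units of the state.
- get_state(): the state, without advancing time (a new reading comes with each control period).
- grab_frame(name): name is "side" or "top" or "wrist"; returns a dict with "pixels" (480x640x3 uint8, red, green, blue), "vfov" (degrees; the focal length in pixels is half the picture's height over the tangent of half this angle, whatever the lens; pixels are square), "cx", "cy" (the principal point, pixels), "k1" (the pictures are not rectified: a ray, as slopes to the right and down, at radius r is drawn at 1 + k1 r^2 times it, then the intrinsics apply), "extrinsics" (4x4, takes a point from world to camera coordinates). Camera axes: x right, y up, looking along -z (the intrinsics and any distortion apply to the point x, -y, -z); pixel columns grow to the right and rows downward; lengths in m; the calibration is good to about 2 mm. A picture is of the moment at which its call begins. There is no depth.
- job_done(): hands the job in, once; it reports no verdict.
The state is a dict: "t": time; "q": joint angles; "qd": joint speeds; "joint_efforts": joint torques, N m; "eef_pos": TCP position; "ee_rot": TCP orientation; "force": force on the tool from outside, world axes, zero at the start; "moment": the same for the moment, N m; "width": finger opening in m.
Only numpy, scipy, OpenCV 4.12 (cv2) and the standard library are available. Lean on these libraries where they do the work, as an engineer would, in place of code of your own. Each camera call takes 0.05 s, during which the arm holds its last target.

## Working session

There is one attempt and no reset: what is moved stays moved. The work goes in short steps, Python scripts to look and compute and a shell command to move; the robot and the scene stay as the last step left them, time stands still between calls to the robot, and variables do not carry over. Pictures are saved under pics/ and viewed, and the job is handed in when it is done.

```bash
mkdir -p pics; ls; python3 - <<'E'
from station import *
import cv2,numpy as np
s=get_state(); print(s)
print(tcp_to_grasp if not callable(tcp_to_grasp) else tcp_to_grasp())
for n in ["side","top","wrist"]:
    f=grab_frame(n); cv2.imwrite(f"pics/{n}0.png",f["pixels"][:,:,::-1])
    print(n,f["vfov"],f["cx"],f["cy"],f["k1"]); print(np.round(f["extrinsics"],4).tolist())
E
```

```text
pics
{'t': 0.0, 'q': array([-8.18917805e-01,  3.59381569e-01,  1.10593079e-02, -3.36059694e-04,
       -1.22407399e+00, -2.88093467e-01]), 'qd': array([ 0.00073388,  0.00099742,  0.00039117, -0.00120886,  0.00015741,
        0.00013101]), 'joint_efforts': array([ 7.45779507e-04, -5.82715845e+01,  2.93058068e+01,  6.99703261e+00,
        6.98031407e-03, -1.52005596e-04]), 'eef_pos': array([ 0.30170755, -0.60328342,  0.22562885]), 'ee_rot': array([0.09316932, 1.5691655 , 2.12763625]), 'force': array([0.27894687, 0.449343  , 0.50911042]), 'moment': array([0.02195869, 0.02231826, 0.03268468]), 'width': 0.08779871920444304}
0.0188
side 42.03518205330825 319.8029402979185 248.28500882866317 -0.044127878875679205
[[0.9585, -0.2843, -0.0219, -0.4713], [0.1724, 0.5169, 0.8385, -0.2949], [-0.2271, -0.8075, 0.5445, -1.5437], [0.0, 0.0, 0.0, 1.0]]
top 47.77423785414953 309.2450919359954 238.17536539997815 0.004540593472212201
[[-0.0459, -0.9989, -0.0034, 0.1181], [0.9774, -0.0456, 0.2066, -0.5667], [-0.2066, 0.0062, 0.9784, -1.5111], [0.0, 0.0, 0.0, 1.0]]
wrist 58.89508637283116 318.41496094576513 242.55389478338245 0.007403192393592721
[[-0.4476, 0.8942, 0.001, 0.6745], [-0.8632, -0.4318, -0.2617, 0.0326], [-0.2336, -0.118, 0.9651, -0.3907], [0.0, 0.0, 0.0, 1.0]]
```

View pics/side0.png

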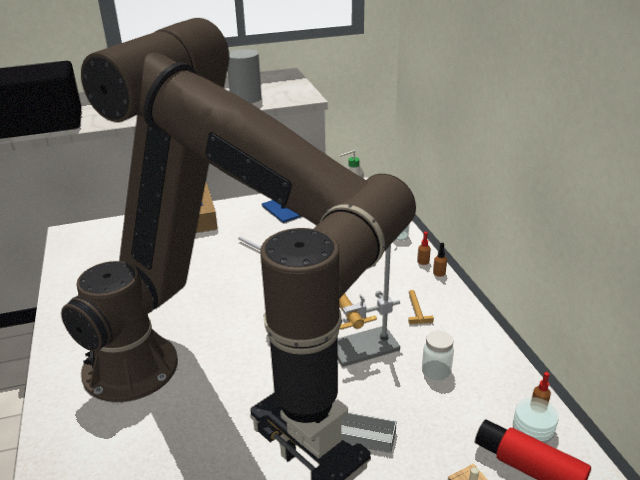

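View pics/top0.png

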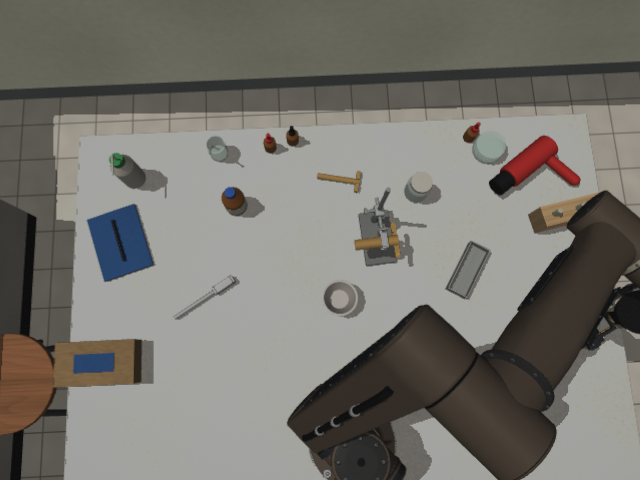

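View pics/wrist0.png

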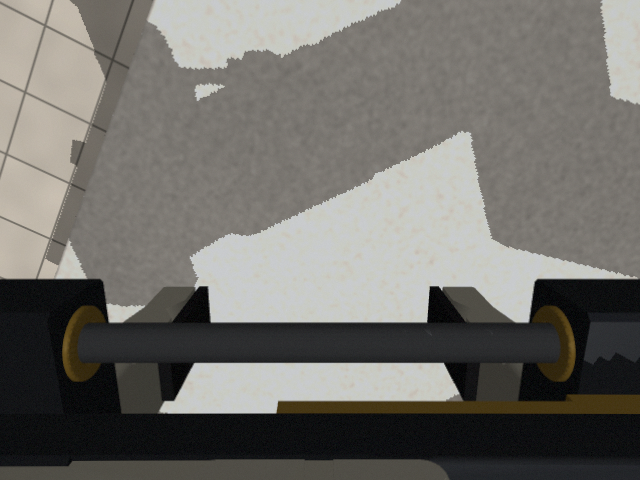

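The top view shows the stand at about (380,240), with the borer's wings at right (397,243) and its cutting end at left (357,243). The tray is at (468,270), the ejector runs (177,317)-(235,280), the mortar is at (340,298), the spare at (340,180), the jar at (420,187) and the bottle at (234,200). I'll measure these next.

```bash
cat > h.py <<'E'
from station import *
import cv2,numpy as np
from scipy.spatial.transform import Rotation as R
def K(f):
    fl=240/np.tan(np.radians(f["vfov"]/2)); return fl
def proj(f,P):
    P=np.atleast_2d(P); E=f["extrinsics"]; c=P@E[:3,:3].T+E[:3,3]
    u=c[:,0]/-c[:,2]; v=-c[:,1]/-c[:,2]; r2=u*u+v*v; k=1+f["k1"]*r2
    return np.c_[f["cx"]+K(f)*u*k, f["cy"]+K(f)*v*k]
def ray(f,px):
    px=np.atleast_2d(np.asarray(px,float)); d=(px-[f["cx"],f["cy"]])/K(f); u=d.copy()
    for _ in range(20): u=d/(1+f["k1"]*(u**2).sum(1,keepdims=True))
    E=f["extrinsics"]; Rm=E[:3,:3]; o=-Rm.T@E[:3,3]
    return o,(np.c_[u[:,0],-u[:,1],-np.ones(len(u))])@Rm
def onz(f,px,z):
    o,d=ray(f,px); return o+d*((z-o[2])/d[:,2])[:,None]
def tri(f1,p1,f2,p2):
    o1,d1=ray(f1,p1);o2,d2=ray(f2,p2);d1=d1[0]/np.linalg.norm(d1[0]);d2=d2[0]/np.linalg.norm(d2[0])
    A=np.c_[d1,-d2];s=np.linalg.lstsq(A,o2-o1,rcond=None)[0]
    a=o1+s[0]*d1;b=o2+s[1]*d2
    return (a+b)/2,np.linalg.norm(a-b)
def save(f,name,box=None,scale=1):
    im=f["pixels"][:,:,::-1]
    if box: x0,y0,x1,y1=box; im=im[y0:y1,x0:x1]
    im=cv2.resize(im,None,fx=scale,fy=scale,interpolation=cv2.INTER_CUBIC); cv2.imwrite("pics/"+name,im)
def toolmove(target_pos,target_R=None):
    "shift in tool axes and rotvec from current measured pose"
    s=get_state(); R0=R.from_euler('xyz',s["ee_rot"])
    d=R0.inv().apply(np.array(target_pos)-s["eef_pos"])
    w=(R0.inv()*target_R).as_rotvec() if target_R is not None else np.zeros(3)
    return np.round(d,4),np.round(w,4)
E
python3 - <<'E'
from h import *
f=grab_frame("top")
save(f,"t1.png",(320,160,520,310),4); save(f,"t2.png",(160,260,360,360),4)
g=grab_frame("side"); save(g,"s1.png",(220,200,460,380),3.3)
s=get_state();print(R.from_euler('xyz',s["ee_rot"]).as_matrix().round(3))
E
```

```text
[[-0.    -0.894 -0.447]
 [ 0.001 -0.447  0.894]
 [-1.     0.     0.001]]
```

View pics/t1.png

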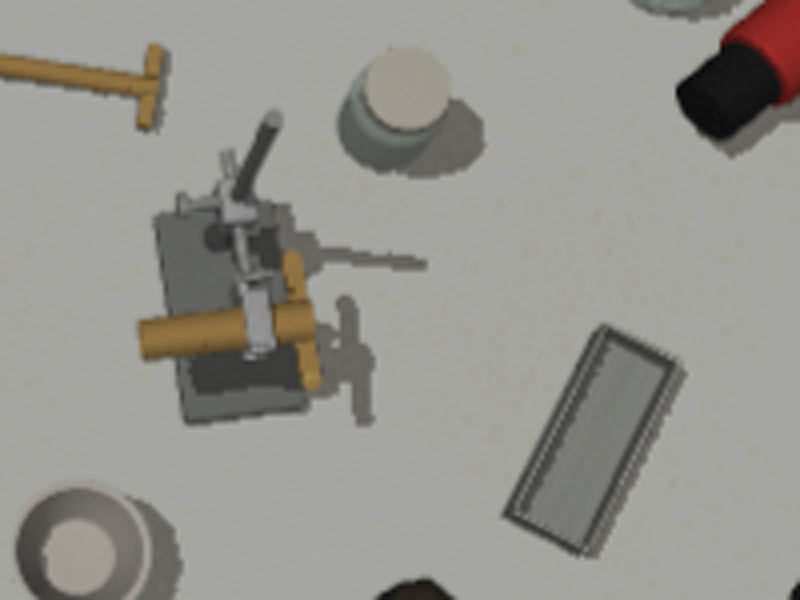

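View pics/t2.png

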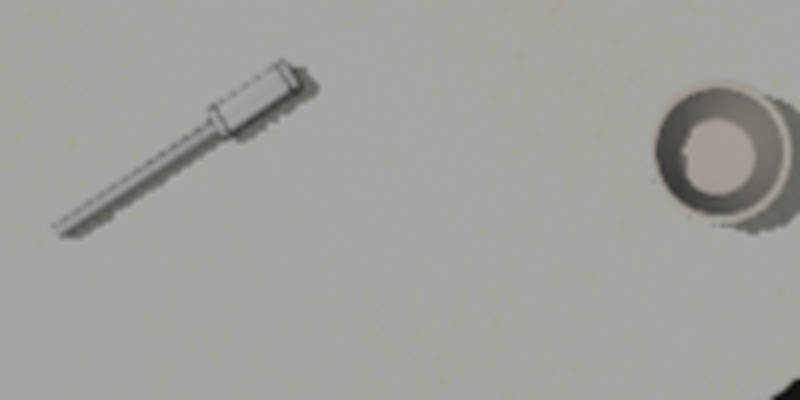

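View pics/s1.png

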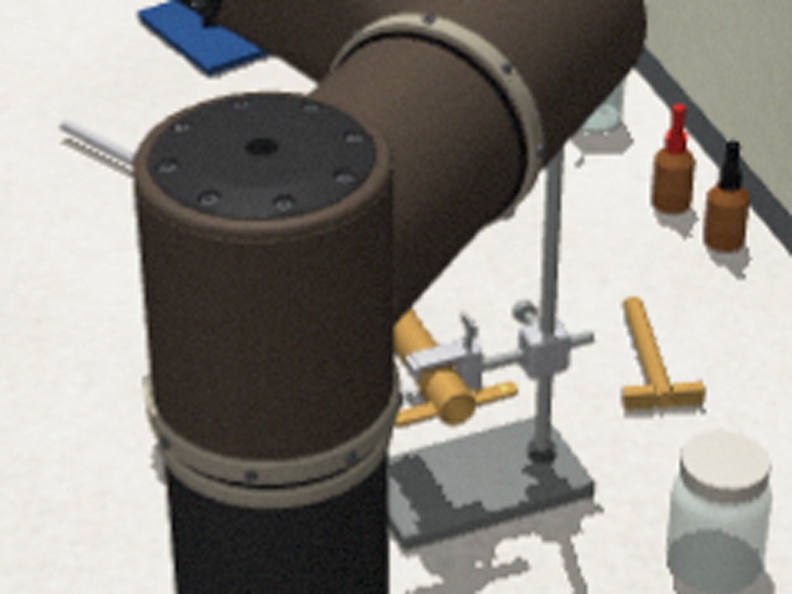

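```bash
python3 - <<'E'
from h import *
f=grab_frame("top"); im=f["pixels"]; hsv=cv2.cvtColor(im,cv2.COLOR_RGB2HSV).astype(int)
def q(name,pts4,off,z):
    p=(np.array(pts4)+.5)/4-.5+off; print(name,onz(f,p,z)[:,:2].round(4).tolist())
q("base",[(155,215),(282,205),(310,405),(187,422)],(320,160),.016)
q("exit edges",[(140,325),(148,358)],(320,160),.12)
q("wing ends mouth side",[(300,252),(321,385)],(320,160),.12)
q("wing centre",[(291,254),(313,387)],(320,160),.123)
q("posttop",[(274,117)],(320,160),.32)
q("tray rim",[(604,324),(685,366),(590,555),(503,516)],(320,160),.032)
q("ej handle top corners",[(283,60),(300,90),(230,136),(210,106)],(160,260),.026)
q("ej tip",[(60,230)],(160,260),.013)
q("mortar",[(723,152)],(160,260),.055)
q("jar",[(408,88)],(320,160),.1)
m=((hsv[...,0]>10)&(hsv[...,0]<25)&(hsv[...,1]>110)).astype(np.uint8)
n,l,st,c=cv2.connectedComponentsWithStats(m)
for i in range(1,n):
    if st[i,4]>60: print(st[i],c[i],onz(f,c[i],.12)[0].round(4))
q("spare",[(0,68),(150,88),(155,45),(146,128)],(320,160),.01)
E
```

```text
base [[0.6499, -0.0596], [0.6532, -0.1556], [0.5002, -0.1645], [0.4917, -0.073]]
exit edges [[0.5452, -0.0335], [0.5216, -0.0376]]
wing ends mouth side [[0.592, -0.1486], [0.4971, -0.1557]]
wing centre [[0.5902, -0.1417], [0.4955, -0.1495]]
posttop [[0.6309, -0.1055]]
tray rim [[0.5478, -0.3824], [0.5137, -0.4382], [0.3792, -0.3542], [0.4101, -0.2945]]
ej handle top corners [[0.4806, 0.3266], [0.458, 0.3146], [0.4269, 0.3659], [0.4494, 0.3802]]
ej tip [[0.3659, 0.4919]]
mortar [[0.396, 0.0113]]
jar [[0.7142, -0.2392]]
[463 126  16  16 127] [469.51181102 135.22047244] [ 0.8414 -0.3854  0.12  ]
[287 131  11  15 117] [291.97435897 138.52991453] [0.8557 0.1285 0.12  ]
[264 139  12  14  99] [269.61616162 146.33333333] [0.8348 0.194  0.12  ]
[318 171  42  21 240] [342.14166667 179.1125    ] [ 0.7261 -0.0094  0.12  ]
[222 188  22  22 269] [233.51301115 200.39405204] [0.6777 0.3009 0.12  ]
[388 223  12  34 210] [393.9        240.20952381] [ 0.542  -0.1427  0.12  ]
[355 237  26  12 244] [367.73360656 242.98360656] [ 0.5375 -0.0695  0.12  ]
[   0  334  135  101 6648] [ 45.32656438 375.81513237] [0.2199 0.8059 0.12  ]
spare [[0.773, 0.0508], [0.7516, -0.0629], [0.7859, -0.0689], [0.72, -0.0578]]
```

Estimates from the top view, checked against the given sizes:

| Item | Position (m) | Angle | Size check |
|---|---|---|---|
| Stand origin | ≈(0.541, -0.112) | yaw ≈4.5° | – |
| Tray centre | (0.463, -0.367) | long axis -32.5° | 163×65 mm measured, fits |
| Ejector origin | (0.454, 0.347) | axis 121° | tip 170 mm away, fits |

I'll move over the tray first.

```bash
python3 -m crank '[[0,-0.12,0.06,-0.5,0,0,1],[0,-0.2,0.1,-1.0,0,0,1],[0,-0.256,0.127,-1.06,0,0,1],[0,-0.256,0.127,-1.06,0,0,1],[0,-0.256,0.127,-1.06,0,0,1],[0,-0.256,0.127,-1.06,0,0,1],[0,-0.256,0.127,-1.06,0,0,1]]'
python3 -m crank '[[0,0,0,-1.05,0,0,1],[0,0,0,-1.05,0,0,1],[0,0,0,-1.05,0,0,1],[0,0,0,-1.05,0,0,1],[0,0,0,-1.05,0,0,1],[0,0,0,-1.05,0,0,1],[0,0,0,-1.05,0,0,1]]'
python3 - <<'E'
from h import *
s=get_state();print(s["t"],s["q"].round(3),s["eef_pos"].round(4),R.from_euler('xyz',s["ee_rot"]).as_matrix().round(3).tolist())
for n in ["side","top","wrist"]:
    f=grab_frame(n); save(f,n+"1.png")
E
```

```text
t: 1.18
eef_pos: [0.4744, -0.3751, 0.2266]
ee_rot: [2.937, 1.571, -0.251]
force: [-0.4, 0.2, -0.1]
width: 0.0875
t: 2.05
eef_pos: [0.4736, -0.3761, 0.2265]
ee_rot: [-1.06, 1.571, 3.081]
force: [-0.8, -0.1, 0.2]
width: 0.0876
2.05 [-0.348  0.244 -0.15   0.    -1.177  1.347] [ 0.4736 -0.3761  0.2265] [[-0.0, 0.841, -0.541], [0.0, -0.541, -0.841], [-1.0, -0.0, 0.0]]
```

View pics/wrist1.png

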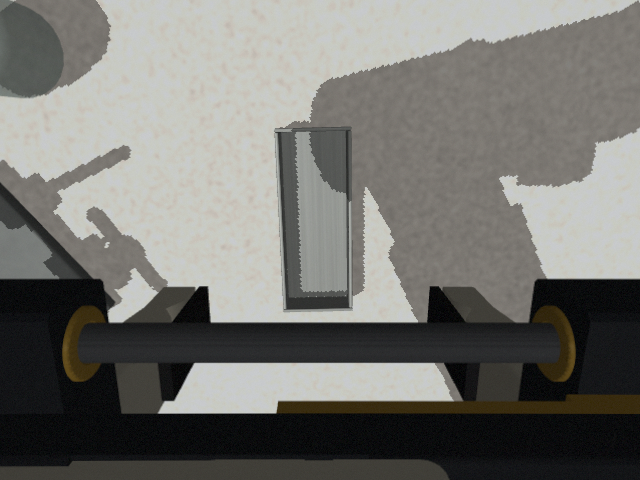

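View pics/side1.png

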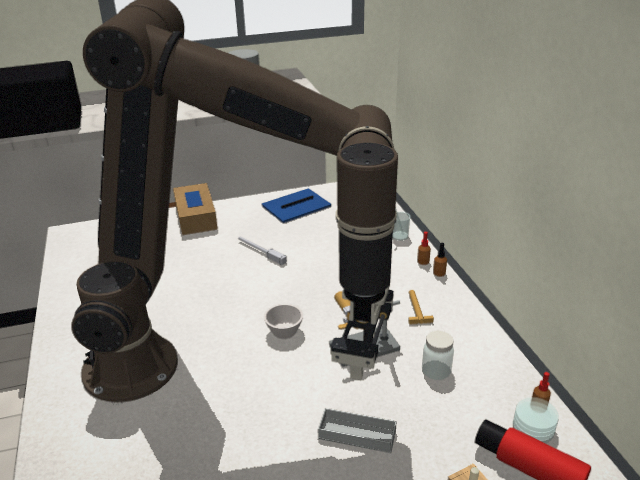

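View pics/top1.png

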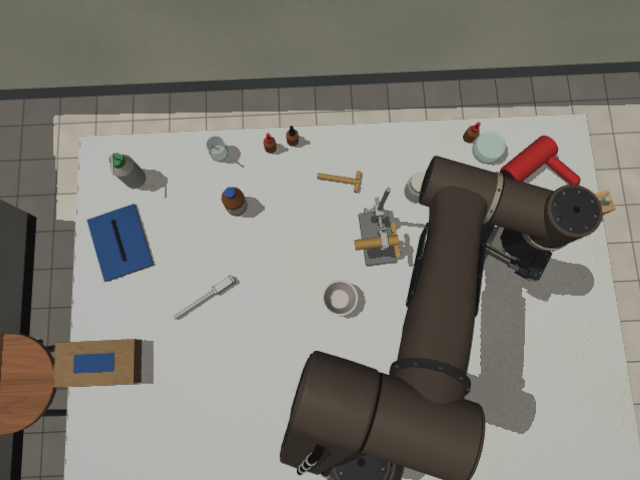

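The wrist view shows the tray rim with corners near (276,129), (351,127), (352,309) and (284,311). I'll locate it from these and cross-check with the side view, where the tray is now in full view.

```bash
python3 - <<'E'
from h import *
f=grab_frame("wrist"); 
c=onz(f,[(276,129),(351,127),(352,309),(284,311)],.032); print(c.round(4).tolist())
ctr=c[:,:2].mean(0); d=(c[0]+c[1]-c[2]-c[3])[:2]; a=np.degrees(np.arctan2(d[1],d[0]))
print("wrist ctr",ctr.round(4),"ang",a.round(2), "L",np.linalg.norm(d)/2,"W",np.linalg.norm(c[0]-c[1]),np.linalg.norm(c[2]-c[3]))
f=grab_frame("side"); save(f,"s2.png",(300,390,410,470),7)
E
```

```text
[[0.5502, -0.3848, 0.032], [0.5189, -0.4363, 0.032], [0.3838, -0.3543, 0.032], [0.4153, -0.3017, 0.032]]
wrist ctr [ 0.467  -0.3693] ang -31.45 L 0.1583006128071384 W 0.0602606508551704 0.06128212216719324
```

View pics/s2.png

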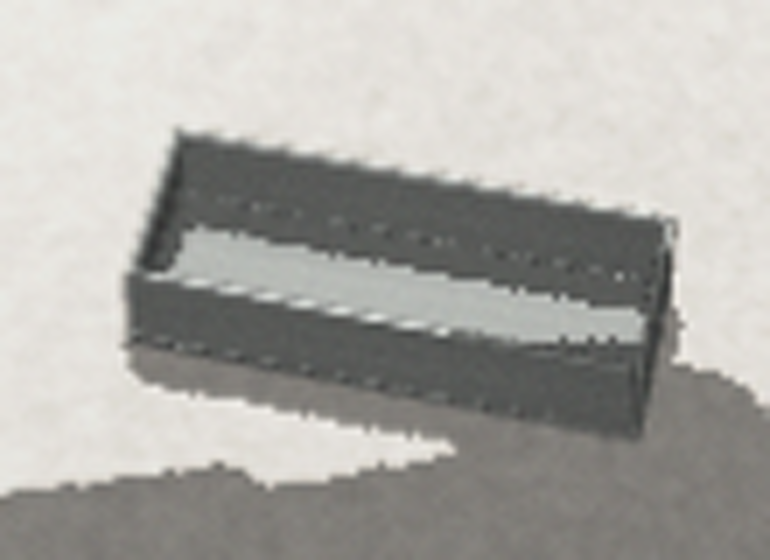

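The tray pose agrees within a few mm between cameras: (0.467,-0.369), -32°, 158×61 mm. Next I descend and grip.

```bash
python3 -m crank '[[0.06,0.0045,-0.0024,-0.01,0,0,1],[0.12,0.0045,-0.0024,-0.01,0,0,1],[0.17,0.0045,-0.0024,-0.01,0,0,1],[0.2,0.0045,-0.0024,-0.01,0,0,1],[0.21,0.0045,-0.0024,-0.01,0,0,1],[0.2195,0.0045,-0.0024,-0.01,0,0,1],[0.2195,0.0045,-0.0024,-0.01,0,0,1]]'
python3 -m crank '[[0,0,0,0,0,0,0.6],[0,0,0,0,0,0,0.6],[0,0,0,0,0,0,0.6],[0,0,0,0,0,0,0.6],[0,0,0,0,0,0,0.6],[0,0,0,0,0,0,0.6]]' 30
python3 - <<'E'
from h import *
save(grab_frame("wrist"),"wrist2.png")
E
```

```text
t: 3.18
eef_pos: [0.4795, -0.3761, 0.0075]
ee_rot: [1.72, 1.57, -0.409]
force: [0.4, 1.4, 0.6]
width: 0.0876
t: 3.92
eef_pos: [0.4794, -0.3761, 0.0076]
ee_rot: [1.639, 1.57, -0.489]
force: [-0.6, 1.2, 5.5]
width: 0.0614
```

View pics/wrist2.png

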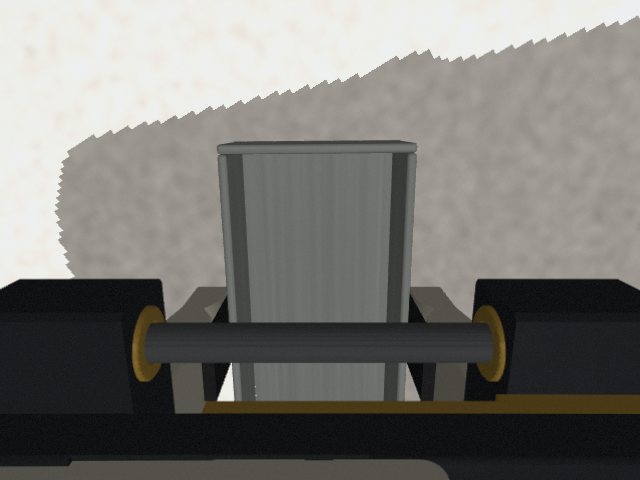

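The tray is gripped (opening 61.4 mm, within 1 mm of its 62 mm width). I lift it and carry it round on the robot's side of the stand, turning it on the way.

```bash
python3 -m crank '[[-0.03,0,0,0,0,0,0.6],[-0.08,0,0,0,0,0,0.6],[-0.14,0,0,0,0,0,0.6],[-0.2,0,0,0,0,0,0.6],[-0.25,-0.02,-0.02,-0.1,0,0,0.6],[-0.25,-0.05,-0.05,-0.28,0,0,0.6],[-0.25,-0.09,-0.09,-0.45,0,0,0.6],[-0.25,-0.13,-0.13,-0.62,0,0,0.6],[-0.25,-0.155,-0.16,-0.8,0,0,0.6],[-0.25,-0.167,-0.173,-0.95,0,0,0.6]]' 40
python3 -m crank '[[0,0,0,-0.15,0,0,0.6],[0,0,0,-0.25,0,0,0.6],[0,0,0,-0.25,0,0,0.6]]'
python3 - <<'E'
from h import *
s=get_state();print(s["t"],s["q"].round(3),s["eef_pos"].round(4),R.from_euler('xyz',s["ee_rot"]).as_matrix().round(3).tolist())
o=np.array([.541,-.112]);a=np.radians(4.5);X=np.array([np.cos(a),np.sin(a)]);Y=np.array([-X[1],X[0]])
for n in ["wrist","side"]:
    f=grab_frame(n); save(f,n+"3.png")
E
```

```text
t: 5.22
eef_pos: [0.4281, -0.139, 0.2568]
ee_rot: [2.93, 1.57, 1.758]
force: [0.4, -0.3, -2.7]
width: 0.0619
t: 5.6
eef_pos: [0.4286, -0.1406, 0.2566]
ee_rot: [-2.565, 1.57, 2.789]
force: [0.5, -0.9, -1.8]
width: 0.0616
5.6 [ 0.122 -0.041 -0.405 -0.    -1.207  2.091] [ 0.4286 -0.1406  0.2566] [[-0.001, 0.801, 0.598], [0.0, 0.598, -0.801], [-1.0, -0.001, -0.001]]
```

View pics/side3.png

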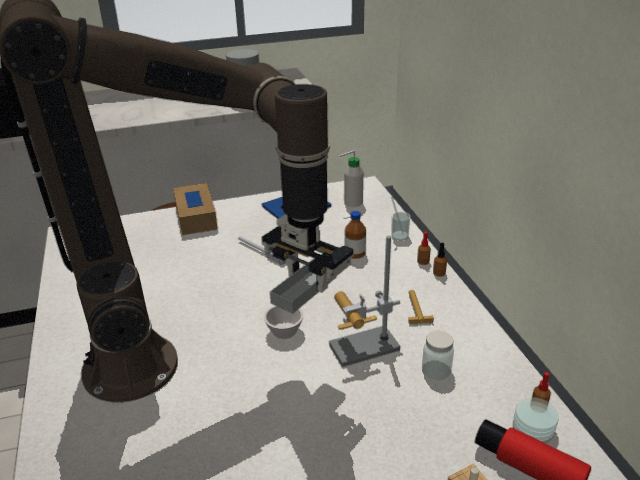

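View pics/wrist3.png

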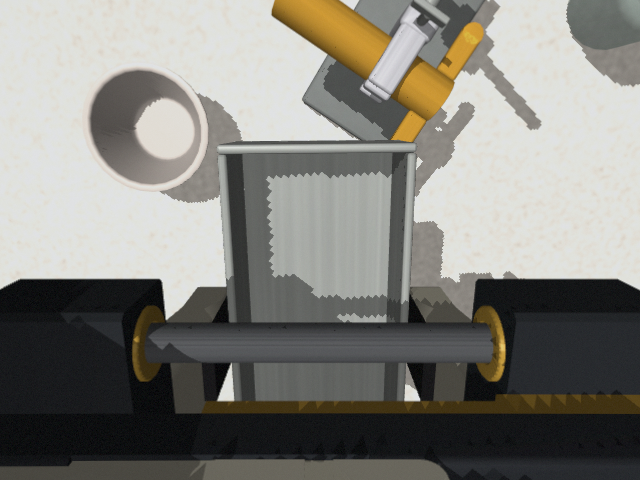

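The tray is held level, and the stand is now clear in the side view around (330-400, 235-360). I'll refine the borer from the side view.

```bash
python3 - <<'E'
from h import *
f=grab_frame("side"); save(f,"s3.png",(320,220,420,370),4)
f=grab_frame("wrist"); save(f,"w3.png",(260,0,500,150),3.3)
f=grab_frame("top"); save(f,"t3.png",(340,170,440,290),5)
E
```

```text
(no output)
```

View pics/s3.png

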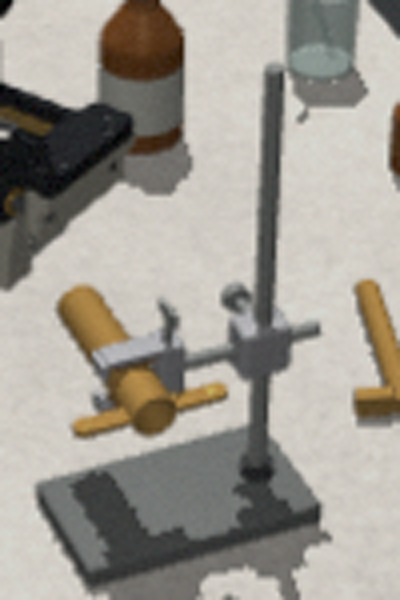

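View pics/w3.png

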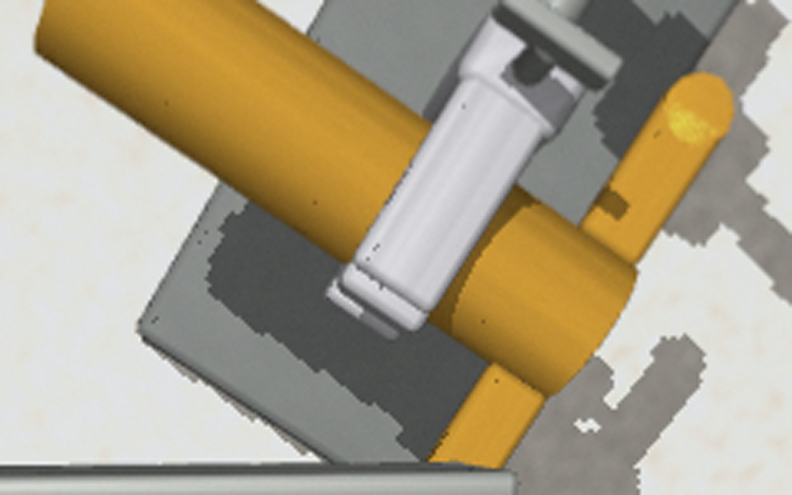

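View pics/t3.png

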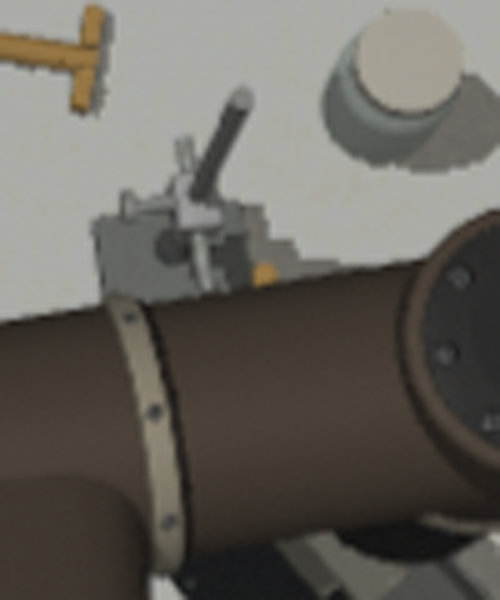

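```bash
python3 - <<'E'
from h import *
w=grab_frame("wrist"); f=grab_frame("side"); t=grab_frame("top")
def W(p): return (np.array(p)+.5)/3.3-.5+[260,0]
def S(p): return (np.array(p)+.5)/4-.5+[320,220]
def T(p): return (np.array(p)+.5)/4-.5+[320,160]
print("posttop",tri(f,S([274,68]),t,T([274,117])))
print("posttop side@.32",onz(f,S([274,68]),.32)[0])
o,d=ray(w,W([[590,329]])); 
e=onz(w,W([[633,262],[548,395],[255,10],[430,125],[37,50],[360,262]]),.12)[:,:2]
print(e.round(4).tolist())
m=(e[0]+e[1])/2; print("mouth mid",m.round(4), np.linalg.norm(e[0]-e[1]), np.degrees(np.arctan2(*(e[0]-e[1])[::-1])))
for a,b in((2,3),(5,4)):
    dd=e[a]-e[b] if a==2 else e[4]-e[5]; print("axis dir from edge",np.degrees(np.arctan2(dd[1],dd[0])))
print("mouth side@.12",onz(f,S([156,413]),.12)[0].round(4))
print("mouth tri wrist/side",tri(f,S([156,413]),w,W([592,330])))
b=onz(w,W([[140,328]]),.016)[0]; print("base corner (-45,45):",b.round(4))
bs=onz(f,S([[38,490],[90,575],[320,508],[262,428]]),.016); print("base side",bs[:,:2].round(4).tolist())
# axis-line: use both edges
E
```

```text
posttop (array([ 0.6309587 , -0.1055901 ,  0.31890596]), np.float64(0.000513919027910908))
posttop side@.32 [ 0.62997856 -0.10727883  0.32      ]
[[0.5614, -0.1506], [0.5322, -0.1536], [0.5522, -0.0636], [0.5566, -0.1027], [0.5219, -0.0344], [0.5292, -0.1074]]
mouth mid [ 0.5468 -0.1521] 0.029383391221063496 5.823617121763425
axis dir from edge 96.41230564121004
axis dir from edge 95.6642550175274
mouth side@.12 [ 0.5464 -0.1491  0.12  ]
mouth tri wrist/side (array([ 0.54586047, -0.15197453,  0.12258291]), np.float64(0.0010320575327507694))
base corner (-45,45): [ 0.4959 -0.073   0.016 ]
base side [[0.4929, -0.0802], [0.5001, -0.1637], [0.6559, -0.1509], [0.6498, -0.0677]]
```

Refined stand: origin (0.5415,-0.1135), yaw 5.4°, entry ≈(0.545,-0.153), exit ≈(0.534,-0.034). The TCP target for the tray is (0.527,0.036).

```bash
python3 -m crank '[[0,0.03,-0.04,-0.15,0,0,0.6],[0,0.06,-0.08,-0.3,0,0,0.6],[0,0.09,-0.12,-0.45,0,0,0.6],[0,0.113,-0.15,-0.6,0,0,0.6],[0,0.13,-0.14,-0.75,0,0,0.6],[0,0.155,-0.115,-0.9,0,0,0.6],[0,0.175,-0.092,-1.023,0,0,0.6],[0,0.1846,-0.0822,-1.023,0,0,0.6],[0,0.1846,-0.0822,-1.023,0,0,0.6],[0,0.1846,-0.0822,-1.023,0,0,0.6]]'
python3 - <<'E'
from h import *
s=get_state();print(s["t"],s["q"].round(3),s["eef_pos"].round(4))
M=R.from_euler('xyz',s["ee_rot"]).as_matrix();print("yaw tool y",np.degrees(np.arctan2(M[1,1],M[0,1])))
o=np.array([.5415,-.1135]);a=np.radians(5.4);X=np.array([np.cos(a),np.sin(a)]);Y=np.array([-X[1],X[0]])
p=s["eef_pos"][:2]-o;print("TCP in stand",p@X,p@Y)
for n in ["wrist","side"]:
    f=grab_frame(n); save(f,n+"4.png")
E
```

```text
t: 7.25
eef_pos: [0.5269, 0.0356, 0.257]
ee_rot: [2.831, 1.57, 2.924]
force: [0.3, -0.3, -3.2]
width: 0.0618
7.25 [ 0.439  0.097 -0.261 -0.    -1.213  2.796] [0.5269 0.0356 0.257 ]
yaw tool y 95.31901719973048
TCP in stand -0.0005150484485074117 0.1497649960112984
```

View pics/side4.png

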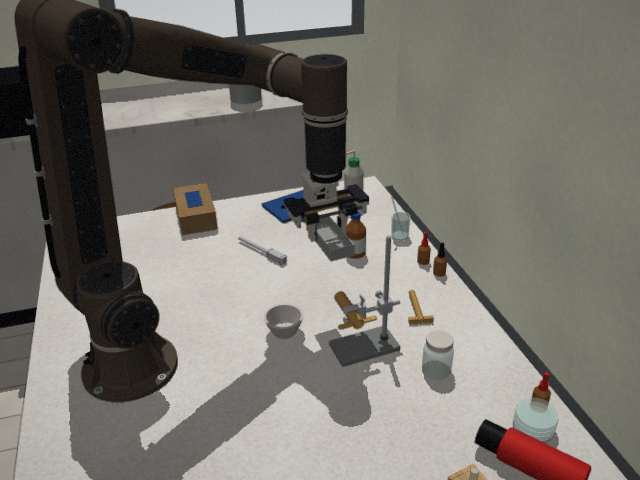

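A straight descent would catch the overhanging tube, so I move outwards first, go down there, then slide the tray in low.

```bash
python3 -m crank '[[0,0.025,0,0,0,0,0.6],[0.03,0.05,0,0,0,0,0.6],[0.09,0.05,0,0,0,0,0.6],[0.14,0.05,0,0,0,0,0.6],[0.19,0.05,0,0,0,0,0.6],[0.22,0.05,0,0,0,0,0.6],[0.235,0.05,0,0,0,0,0.6],[0.239,0.05,0,0,0,0,0.6],[0.239,0.05,0,0,0,0,0.6]]'
python3 - <<'E'
from h import *
for n in ["wrist","side"]:
    f=grab_frame(n); save(f,n+"5.png")
E
```

```text
t: 8.48
eef_pos: [0.5236, 0.0857, 0.0191]
ee_rot: [0.32, 1.569, 0.414]
force: [0.4, -0.8, -2.4]
width: 0.0616
```

View pics/side5.png

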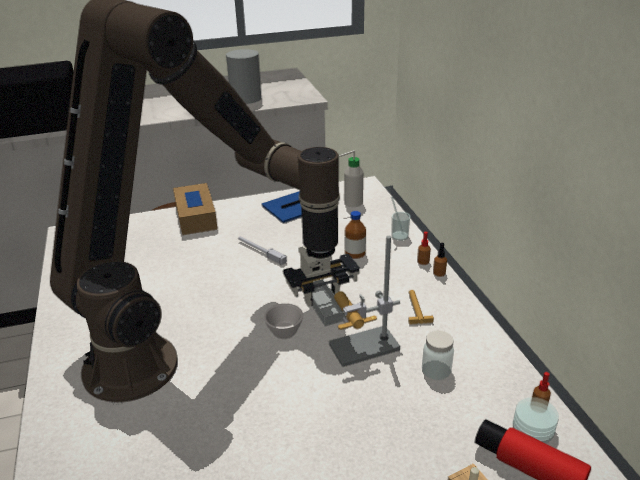

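Tray low and clear of everything. Sliding it in 50 mm, setting it down and letting go.

```bash
python3 -m crank '[[0,-0.015,0,0,0,0,0.6],[0,-0.035,0,0,0,0,0.6],[0,-0.05,0,0,0,0,0.6],[0.006,-0.05,0,0,0,0,0.6],[0.011,-0.05,0,0,0,0,0.6],[0.0115,-0.05,0,0,0,0,0.6]]'
python3 -m crank '[[0,0,0,0,0,0,0.95],[0,0,0,0,0,0,0.95],[0,0,0,0,0,0,0.95],[0,0,0,0,0,0,0.95]]'
python3 - <<'E'
from h import *
for n in ["wrist","side"]:
    f=grab_frame(n); save(f,n+"6.png")
E
```

```text
t: 9.32
eef_pos: [0.5277, 0.0354, 0.0073]
ee_rot: [-1.731, 1.57, -1.635]
force: [-4.1, -4.8, 15.2]
width: 0.0616
t: 9.82
eef_pos: [0.5276, 0.0357, 0.0064]
ee_rot: [-2.874, 1.571, -2.78]
force: [0.2, -0.1, -0.0]
width: 0.0831
```

View pics/side6.png

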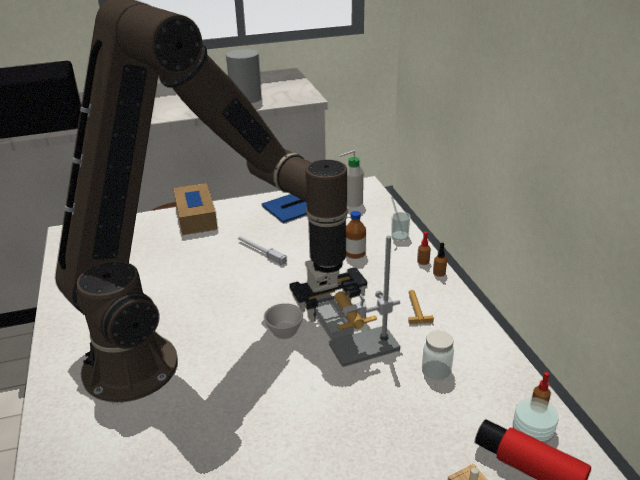

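View pics/wrist6.png

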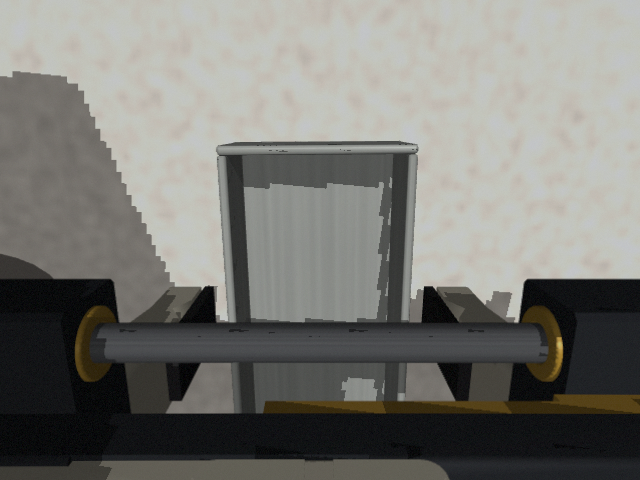

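Released. The tray sits square under the gripper, with its force at zero. Lift and go to the ejector.

```bash
python3 -m crank '[[-0.04,0,0,0,0,0,0.95],[-0.1,0,0,0,0,0,0.95],[-0.16,0,0,0,0,0,1],[-0.22,0.03,0,0.15,0,0,1],[-0.23,0.08,-0.01,0.33,0,0,1],[-0.23,0.14,-0.02,0.5,0,0,1],[-0.23,0.2,-0.03,0.67,0,0,1],[-0.23,0.25,-0.04,0.84,0,0,1],[-0.23,0.29,-0.045,1.0,0,0,1],[-0.23,0.3165,-0.045,1.17,0,0,1]]'
python3 -m crank '[[0,0,0,0.17,0,0,1],[0,0,0,0.34,0,0,1],[0,0,0,0.51,0,0,1],[0,0,0,0.68,0,0,1],[0,0,0,0.85,0,0,1],[0,0,0,1.02,0,0,1],[0,0,0,1.2,0,0,1],[0,0,0,1.38,0,0,1],[0,0,0,1.52,0,0,1],[0,0,0,1.52,0,0,1]]'
python3 - <<'E'
from h import *
s=get_state();print(s["t"],s["q"].round(3),s["eef_pos"].round(4))
M=R.from_euler('xyz',s["ee_rot"]).as_matrix();print("yaw tool y",np.degrees(np.arctan2(M[1,1],M[0,1])))
for n in ["wrist","side","top"]:
    f=grab_frame(n); save(f,n+"7.png")
E
```

```text
t: 11.18
eef_pos: [0.4521, 0.3483, 0.2364]
ee_rot: [-2.155, 1.571, 3.049]
force: [-1.2, 0.1, 0.5]
width: 0.0877
t: 12.42
eef_pos: [0.4529, 0.3463, 0.2364]
ee_rot: [-0.027, 1.571, -2.621]
force: [0.1, -0.6, 0.4]
width: 0.0873
12.425 [ 0.996  0.181 -0.209 -0.    -1.181 -0.449] [0.4529 0.3463 0.2364]
yaw tool y -58.6652565813678
```

View pics/wrist7.png

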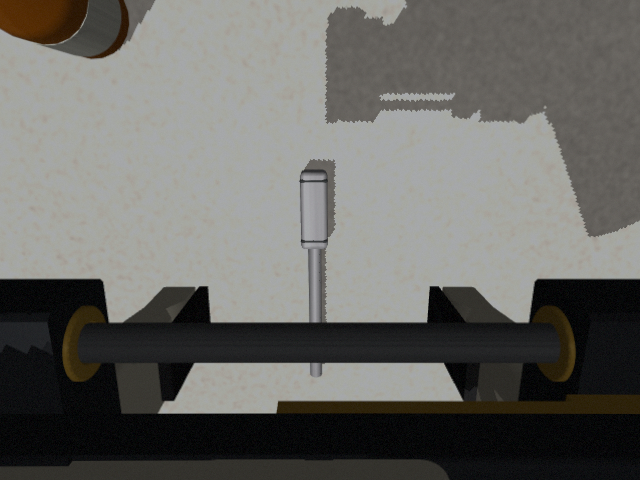

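View pics/top7.png

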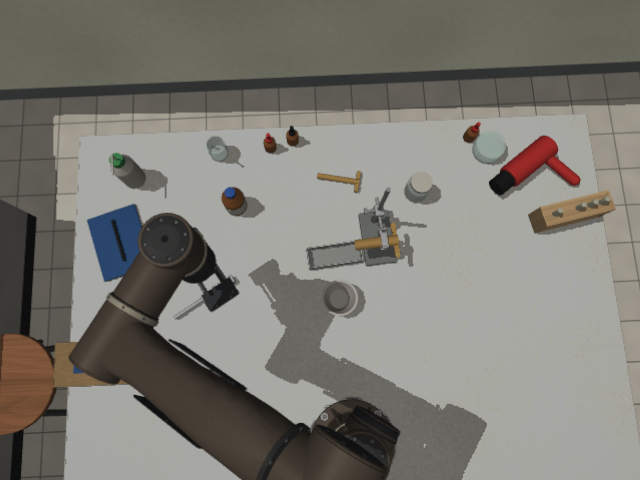

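View pics/side7.png

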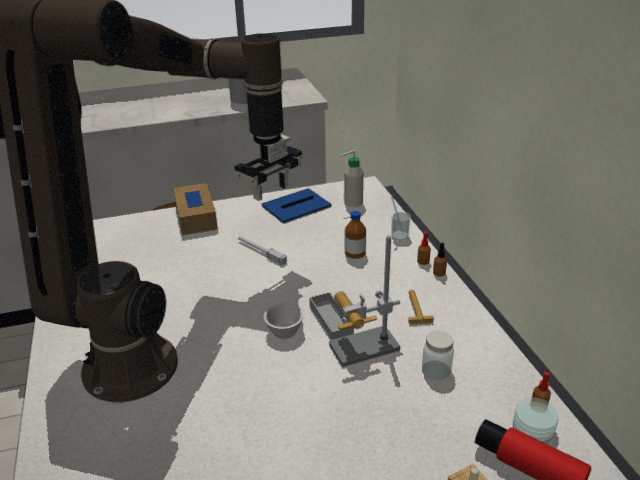

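The wrist view shows the handle from (314,171) to (314,247) with the tip at (316,376). The top view shows the tray in line with the borer at (308-363, 243-268). I'll measure both.

```bash
python3 - <<'E'
from h import *
w=grab_frame("wrist"); t=grab_frame("top"); s=get_state()
h=onz(w,[(302,174),(327,174),(327,240),(301,240)],.026); h2=onz(w,[(316.5,376),(315,250)],.013)
print(h.round(4).tolist()); c=h.mean(0)[:2]
print("handle ctr-ish",c,"tip",h2[0].round(4)); d=h2[0][:2]-h2[1][:2]; d2=h2[0][:2]-c
print("ang",np.degrees(np.arctan2(d[1],d[0])),np.degrees(np.arctan2(d2[1],d2[0])),np.linalg.norm(d2),np.linalg.norm(d))
save(t,"t7.png",(295,225,375,285),9); save(w,"w7.png",(260,150,380,260),6)
E
```

```text
[[0.4814, 0.3267, 0.026], [0.463, 0.3154, 0.026], [0.4319, 0.3655, 0.026], [0.4519, 0.3777, 0.026]]
handle ctr-ish [0.45702911 0.3463356 ] tip [0.3636 0.4957 0.013 ]
ang 122.00536992628982 122.03060166417468 0.17621055084492135 0.13361044661412058
```

View pics/t7.png

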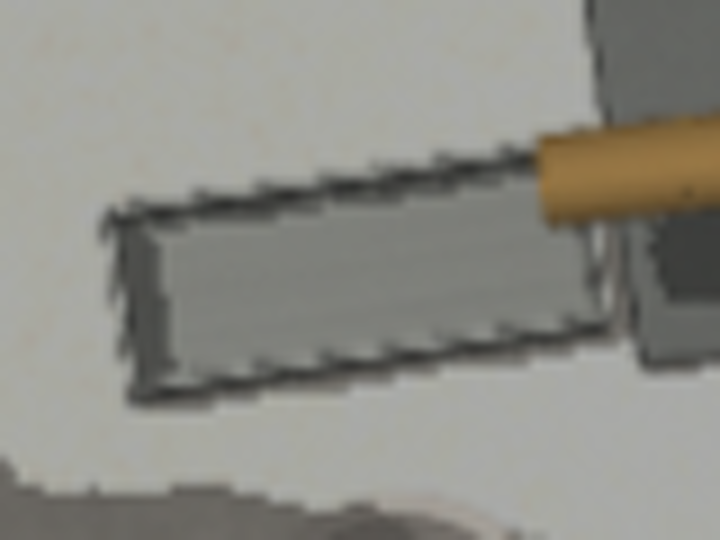

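View pics/w7.png

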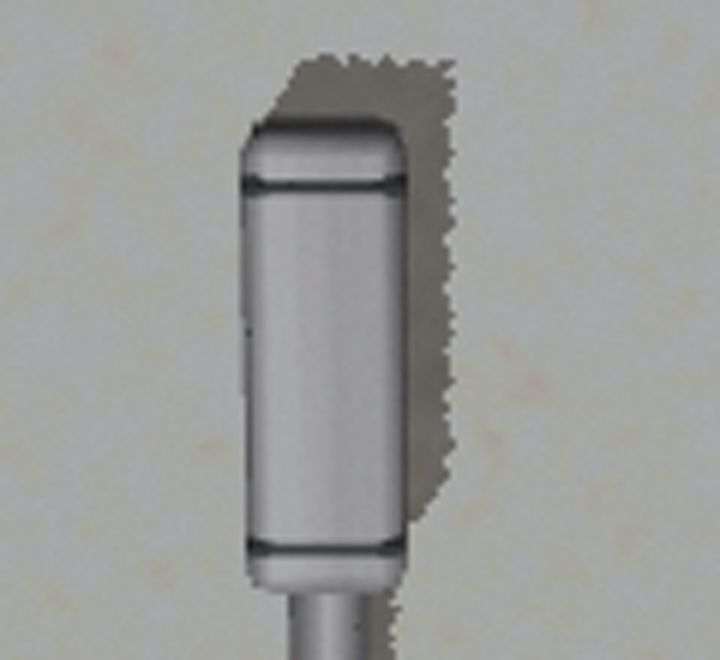

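```bash
python3 - <<'E'
from h import *
t=grab_frame("top")
p=(np.array([[108,217],[133,402],[612,330]])+.5)/9-.5+[295,225]
c=onz(t,p,.032)[:,:2]; o=np.array([.5415,-.1135]);a=np.radians(5.4);X=np.array([np.cos(a),np.sin(a)]);Y=np.array([-X[1],X[0]])
for q in c: print("stand xy",((q-o)@X).round(4),((q-o)@Y).round(4))
E
python3 -m crank '[[0.05,-0.0132,-0.0028,-0.008,0,0,1],[0.11,-0.0132,-0.0028,-0.008,0,0,1],[0.16,-0.0132,-0.0028,-0.008,0,0,1],[0.2,-0.0132,-0.0028,-0.008,0,0,1],[0.222,-0.0132,-0.0028,-0.008,0,0,1],[0.2322,-0.0132,-0.0028,-0.008,0,0,1],[0.2322,-0.0132,-0.0028,-0.008,0,0,1]]'
python3 - <<'E'
from h import *
save(grab_frame("wrist"),"wrist8.png")
E
```

```text
stand xy 0.0249 0.213
stand xy -0.0367 0.2135
stand xy -0.0351 0.0562
t: 13.6
eef_pos: [0.4485, 0.3591, 0.0042]
ee_rot: [0.532, 1.57, -2.055]
force: [0.1, -0.0, -0.4]
width: 0.0877
```

View pics/wrist8.png

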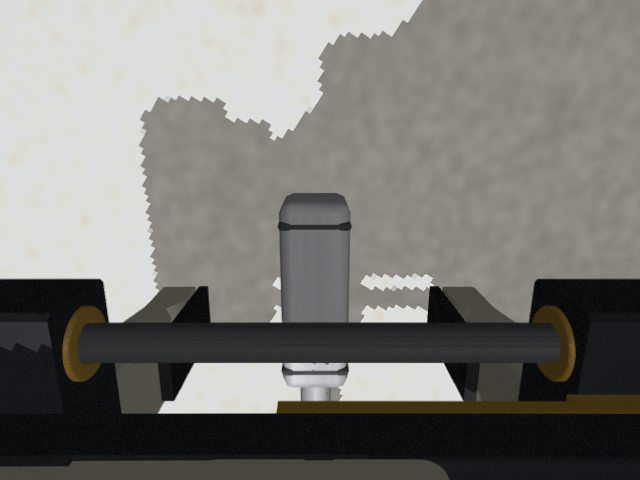

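The tray's rim measures stand x -36..+25 and y 56..213 mm, so the exit (0, 80) lies within its opening. The handle sits between the fingers at (280-350, 193-385). Closing.

```bash
python3 -m crank '[[0,0,0,0,0,0,0.15],[0,0,0,0,0,0,0.15],[0,0,0,0,0,0,0.15],[0,0,0,0,0,0,0.15],[0,0,0,0,0,0,0.15],[0,0,0,0,0,0,0.15],[0,0,0,0,0,0,0.15],[0,0,0,0,0,0,0.15]]' 50
python3 - <<'E'
from h import *
f=grab_frame("wrist");save(f,"w8.png",(240,170,400,420),2.4)
E
```

```text
t: 14.65
eef_pos: [0.4486, 0.3592, 0.0043]
ee_rot: [-2.661, 1.571, 1.034]
force: [1.3, 0.3, 0.3]
width: 0.0239
```

View pics/w8.png

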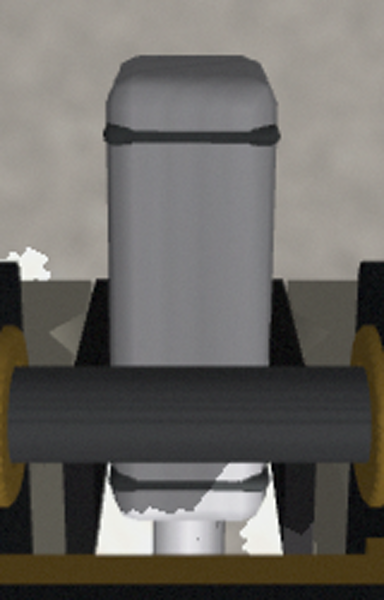

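Handle gripped (23.9 mm). Lift and carry on the robot's side of the stand.

```bash
python3 -m crank '[[-0.03,0,0,0,0,0,0.15],[-0.08,0,0,0,0,0,0.15],[-0.14,0,0,0,0,0,0.15],[-0.2,0,0,0,0,0,0.15],[-0.25,0.02,0.015,0,0,0,0.15],[-0.27,0.05,0.04,0,0,0,0.15],[-0.27,0.085,0.072,0,0,0,0.15],[-0.27,0.125,0.106,0,0,0,0.15],[-0.27,0.165,0.14,0,0,0,0.15],[-0.27,0.2,0.17,0,0,0,0.15]]'
python3 -m crank '[[0,0.044,0.023,0,0,0,0.15],[0,0.088,0.047,0,0,0,0.15],[0,0.132,0.07,0,0,0,0.15],[0,0.177,0.094,0,0,0,0.15],[0,0.221,0.118,0,0,0,0.15],[0,0.266,0.14,0,0,0,0.15],[0,0.317,0.134,0,0,0,0.15],[0,0.368,0.127,0,0,0,0.15],[0,0.42,0.12,0,0,0,0.15],[0,0.472,0.112,0,0,0,0.15]]'
python3 -m crank '[[0,0,0,0.15,0,0,0.15],[0,0,0,0.3,0,0,0.15],[0,0,0,0.461,0,0,0.15],[0,0,0,0.461,0,0,0.15],[0,0,0,0.461,0,0,0.15]]'
python3 - <<'E'
from h import *
s=get_state();print(s["t"],s["q"].round(3),s["eef_pos"].round(4))
M=R.from_euler('xyz',s["ee_rot"]).as_matrix();print("yaw tool y",np.degrees(np.arctan2(M[1,1],M[0,1])))
for n in ["wrist","side","top"]:
    f=grab_frame(n); save(f,n+"9.png")
E
```

```text
t: 15.95
eef_pos: [0.4082, 0.0978, 0.2742]
ee_rot: [-0.99, 1.57, 2.706]
force: [1.3, -0.4, -1.7]
width: 0.0236
t: 17.2
eef_pos: [0.5628, -0.362, 0.2737]
ee_rot: [-1.199, 1.57, 2.496]
force: [0.7, 0.4, -0.8]
width: 0.0235
t: 17.82
eef_pos: [0.5621, -0.3605, 0.2741]
ee_rot: [-0.673, 1.57, 2.565]
force: [-0.1, -0.1, -2.3]
width: 0.0237
17.825 [-0.279  0.324  0.068 -0.    -1.316  0.376] [ 0.5621 -0.3605  0.2741]
yaw tool y -84.46779353281578
```

View pics/side9.png

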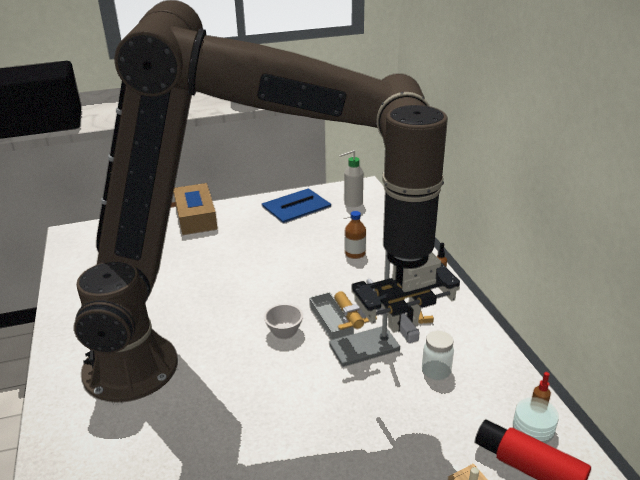

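View pics/top9.png

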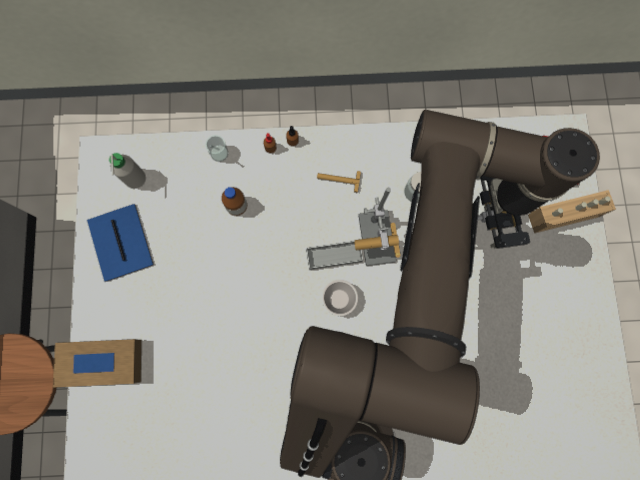

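The ejector is held, with the handle at (405,325) in the side view. Before lowering I'll check wrist height against the post, and the tip position if I can see it.

```bash
python3 - <<'E'
from h import *
f=grab_frame("side"); s=get_state()
o,d=ray(f,[(415,113)]); d=d[0]; xy=s["eef_pos"][:2]
k=np.linalg.lstsq(d[:2,None],xy-o[:2],rcond=None)[0][0]; print("wrist top",o+k*d)
o,d=ray(f,[(405,85)]); 
for z in (.5,.6,.7,.8): print(z,onz(f,[(400,75),(400,130)],z)[:,:2].round(3).tolist())
save(f,"s9.png",(310,250,470,370),5); save(grab_frame("wrist"),"w9.png")
a=np.radians(5.4);X=np.array([np.cos(a),np.sin(a),0]);Y=np.array([-X[1],X[0],0])
tip=s["eef_pos"]+.158*Y+[0,0,.009]; print("pred tip",tip,proj(f,tip))
E
```

```text
wrist top [ 0.55954442 -0.35932273  0.71496087]
0.5 [[0.886, 0.456], [0.722, 0.065]]
0.6 [[0.759, 0.164], [0.623, -0.159]]
0.7 [[0.632, -0.127], [0.525, -0.383]]
0.8 [[0.505, -0.419], [0.426, -0.607]]
pred tip [ 0.54736004 -0.20328334  0.2834143 ] [[368.36090288 279.71043337]]
```

View pics/s9.png

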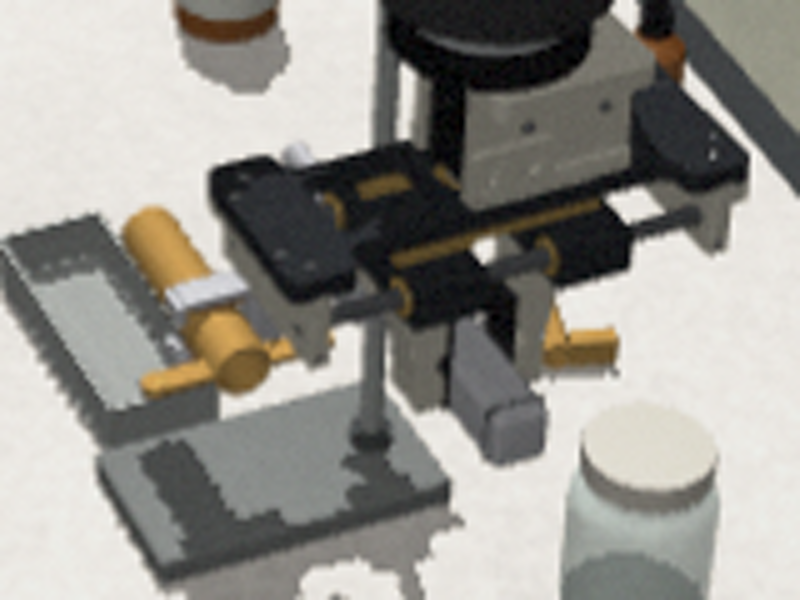

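View pics/w9.png

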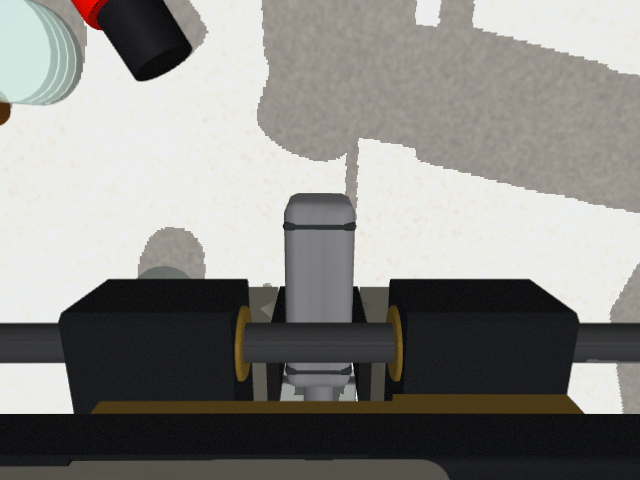

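The wrist clears the post (its top is 0.44 m above the TCP), and the handle hasn't slipped since the grip. Lowering to bore height, 50 mm short of the mouth.

```bash
python3 -m crank '[[0.04,0,-0.0027,0.002,0,0,0.15],[0.09,0,-0.0027,0.002,0,0,0.15],[0.13,0,-0.0027,0.002,0,0,0.15],[0.155,0,-0.0027,0.002,0,0,0.15],[0.1631,0,-0.0027,0.002,0,0,0.15],[0.1631,0,-0.0027,0.002,0,0,0.15],[0.1631,0,-0.0027,0.002,0,0,0.15]]'
python3 - <<'E'
from h import *
s=get_state(); f=grab_frame("side"); t=grab_frame("top")
save(f,"s10.png",(310,240,470,360),5); save(f,"side10.png");save(t,"top10.png")
a=np.radians(5.4);X=np.array([np.cos(a),np.sin(a),0]);Y=np.array([-X[1],X[0],0])
p=s["eef_pos"]-[.5415,-.1135,0];print(s["eef_pos"],"stand",p@X,p@Y)
tip=s["eef_pos"]+.158*Y+[0,0,.009]; print("pred tip",tip,proj(f,tip),proj(t,tip))
M=R.from_euler('xyz',s["ee_rot"]).as_matrix();print("yaw tool y",np.degrees(np.arctan2(M[1,1],M[0,1])),M[2])
E
```

```text
t: 18.95
eef_pos: [0.5658, -0.3608, 0.1128]
ee_rot: [2.624, 1.568, -0.426]
force: [0.5, -0.7, -2.1]
width: 0.0236
[ 0.56581442 -0.36079436  0.11282739] stand 0.0009340523663953261 -0.24848504977752212
pred tip [ 0.5509453  -0.20349557  0.12182739] [[368.3832386  336.31175275]] [[415.59123921 235.91909474]]
yaw tool y -84.76388457806266 [-0.99999732  0.00114531 -0.00201146]
```

View pics/s10.png

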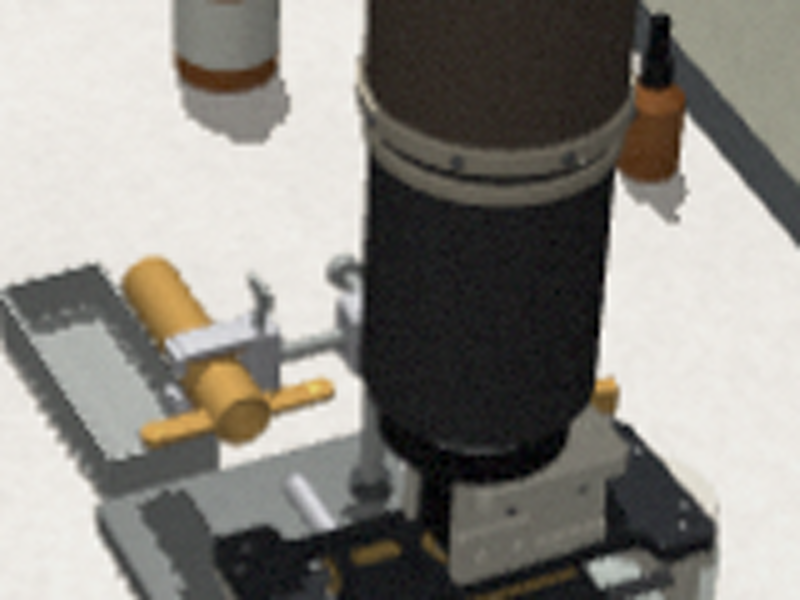

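View pics/top10.png

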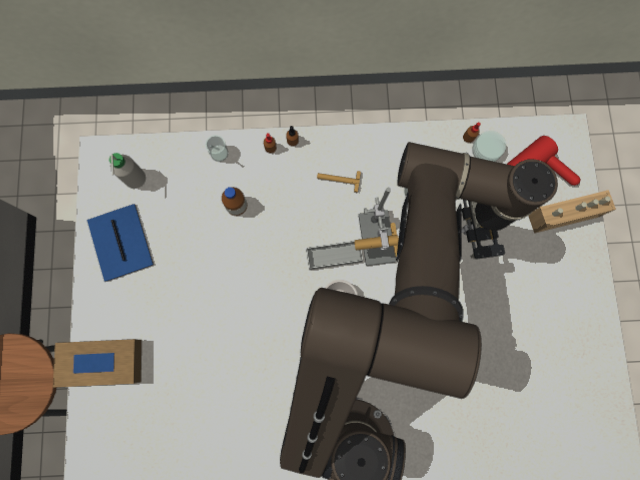

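The tip appears at about (369,336) in the side view, against a prediction of (368.4,336.3). I'll check whether the rod's extended axis passes through the mouth, seen at about (358.3,323.3).

```bash
python3 - <<'E'
from h import *
s=get_state(); f=grab_frame("side"); print(s["eef_pos"].round(4))
M=R.from_euler('xyz',s["ee_rot"]).as_matrix(); ax=-M[:,1]; print("axis",ax.round(4), np.degrees(np.arctan2(ax[1],ax[0])))
for L in (.158,.205,.208,.211): print(L,(s["eef_pos"]+[0,0,.009]+L*ax).round(4),proj(f,s["eef_pos"]+[0,0,.009]+L*ax).round(1))
print(proj(f,[[.5453,-.1533,.12],[.546,-.152,.12]]).round(1))
im=f["pixels"]; hsv=cv2.cvtColor(im,cv2.COLOR_RGB2HSV); save(f,"s11.png",(335,285,385,345),12)
E
```

```text
[ 0.5657 -0.3606  0.1127]
axis [-0.0911  0.9958 -0.001 ] 95.22759576188088
0.158 [ 0.5513 -0.2033  0.1216] [[368.5 336.3]]
0.205 [ 0.547  -0.1565  0.1215] [[359.9 324.2]]
0.208 [ 0.5467 -0.1535  0.1215] [[359.4 323.5]]
0.211 [ 0.5464 -0.1505  0.1215] [[358.9 322.7]]
[[358.8 324. ]
 [358.9 323.7]]
```

View pics/s11.png

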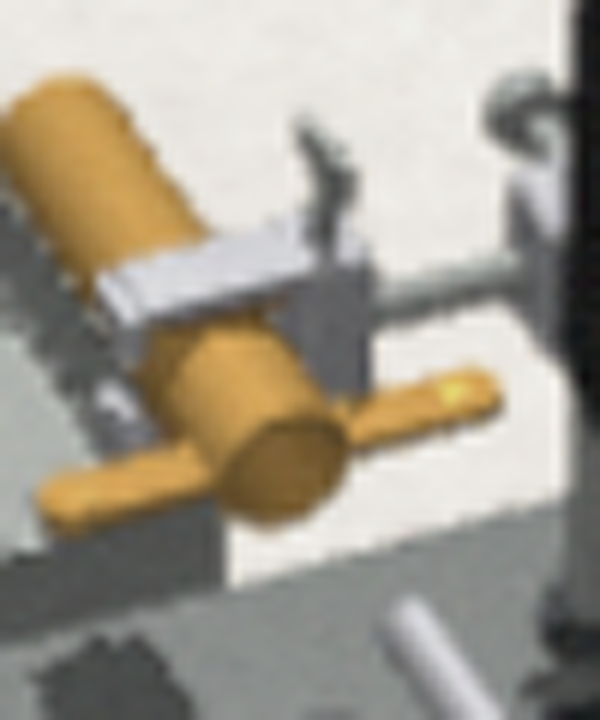

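The extended axis passes within about 1 px (≈2 mm) of the mouth centre, and the clearance is 6 mm. I drop about 1.5 mm and shift 0.5 mm, then enter.

```bash
python3 -m crank '[[0.0015,-0.01,0.0007,0,0,0,0.15],[0.0015,-0.025,0.0007,0,0,0,0.15],[0.0015,-0.04,0.0007,0,0,0,0.15],[0.0015,-0.05,0.0007,0,0,0,0.15],[0.0015,-0.06,0.0007,0,0,0,0.15],[0.0015,-0.068,0.0007,0,0,0,0.15],[0.0015,-0.068,0.0007,0,0,0,0.15]]'
python3 - <<'E'
from h import *
s=get_state(); f=grab_frame("side"); save(f,"s12.png",(310,240,470,360),5); print(s["force"],s["moment"].round(2))
E
```

```text
t: 19.98
eef_pos: [0.5581, -0.2923, 0.1099]
ee_rot: [2.982, 1.571, -0.068]
force: [0.2, 0.0, -1.8]
width: 0.0236
[ 0.21725804  0.03196121 -1.77108085] [-0.02  0.09 -0.  ]
```

View pics/s12.png

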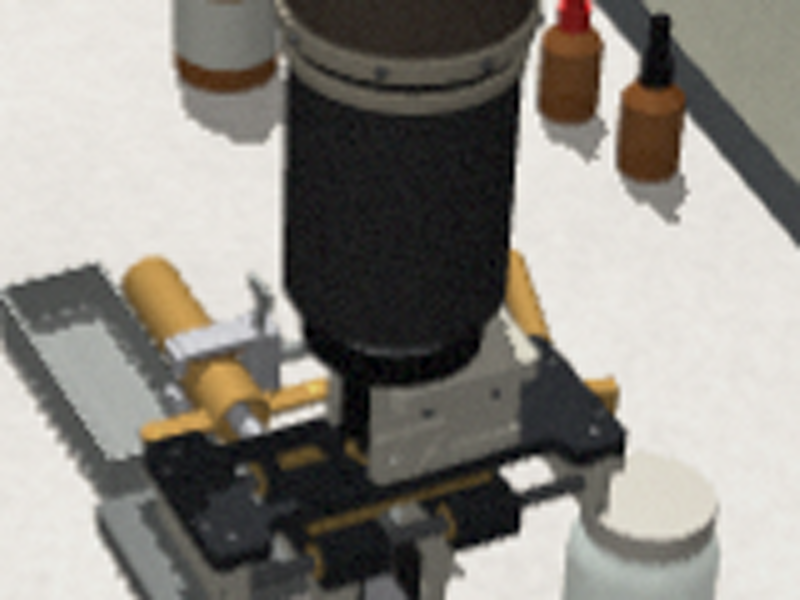

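The rod has entered the mouth centrally with no side force. Now the push.

```bash
python3 -m crank '[[0,-0.011,0,0,0,0,0.15],[0,-0.022,0,0,0,0,0.15],[0,-0.033,0,0,0,0,0.15],[0,-0.044,0,0,0,0,0.15],[0,-0.055,0,0,0,0,0.15],[0,-0.064,0,0,0,0,0.15],[0,-0.064,0,0,0,0,0.15]]'
python3 - <<'E'
from h import *
s=get_state(); f=grab_frame("side"); save(f,"s13.png",(310,240,470,360),5); print(s["force"],s["moment"].round(2),s["eef_pos"])
save(grab_frame("top"),"t13.png",(290,200,450,290),5)
E
```

```text
t: 20.9
eef_pos: [0.5523, -0.2283, 0.1099]
ee_rot: [-2.84, 1.571, 0.394]
force: [0.0, -0.7, -2.0]
width: 0.0235
[ 0.02865416 -0.73553277 -1.98845561] [-0.05  0.04  0.06] [ 0.55227603 -0.22831909  0.10988994]
```

View pics/s13.png

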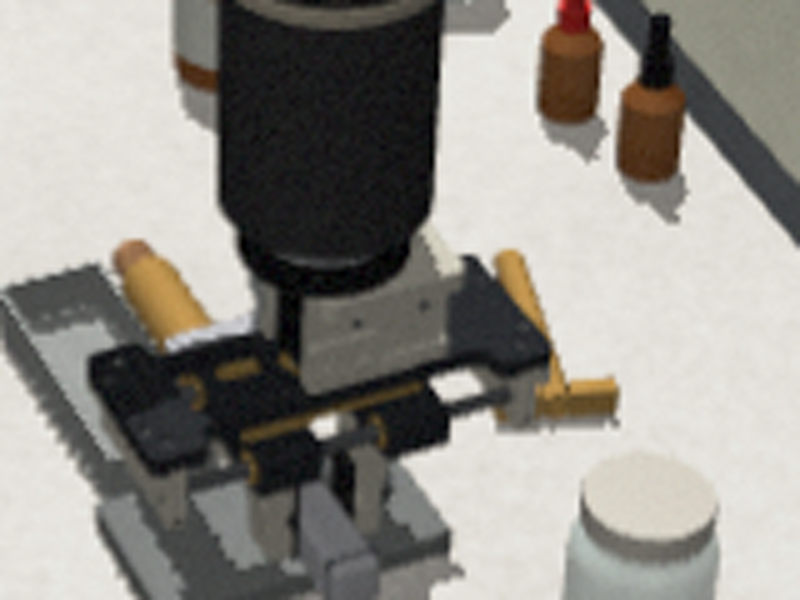

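View pics/t13.png

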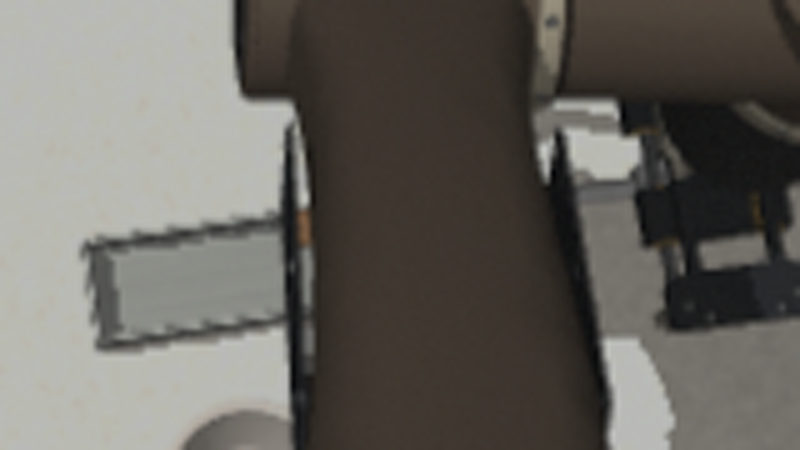

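The plug's end is emerging at the cutting end (about (336,290) in the full side picture), consistent with a depth of ≈83 mm. 45 mm more, slowly.

```bash
python3 -m crank '[[0,-0.008,0,0,0,0,0.15],[0,-0.016,0,0,0,0,0.15],[0,-0.024,0,0,0,0,0.15],[0,-0.032,0,0,0,0,0.15],[0,-0.039,0,0,0,0,0.15],[0,-0.044,0,0,0,0,0.15],[0,-0.044,0,0,0,0,0.15],[0,-0.044,0,0,0,0,0.15]]'
python3 - <<'E'
from h import *
s=get_state(); f=grab_frame("side"); save(f,"s14.png",(300,240,460,360),5); print(s["force"],s["moment"].round(2),s["eef_pos"])
save(grab_frame("top"),"t14.png",(290,200,450,290),5)
E
```

```text
t: 22.0
eef_pos: [0.5483, -0.1853, 0.1098]
ee_rot: [2.247, 1.571, -0.804]
force: [-1.0, -0.0, -1.4]
width: 0.0237
[-0.96277033 -0.04864829 -1.36908616] [ 0.01  0.11 -0.07] [ 0.5483198  -0.1852967   0.10980632]
```

View pics/s14.png

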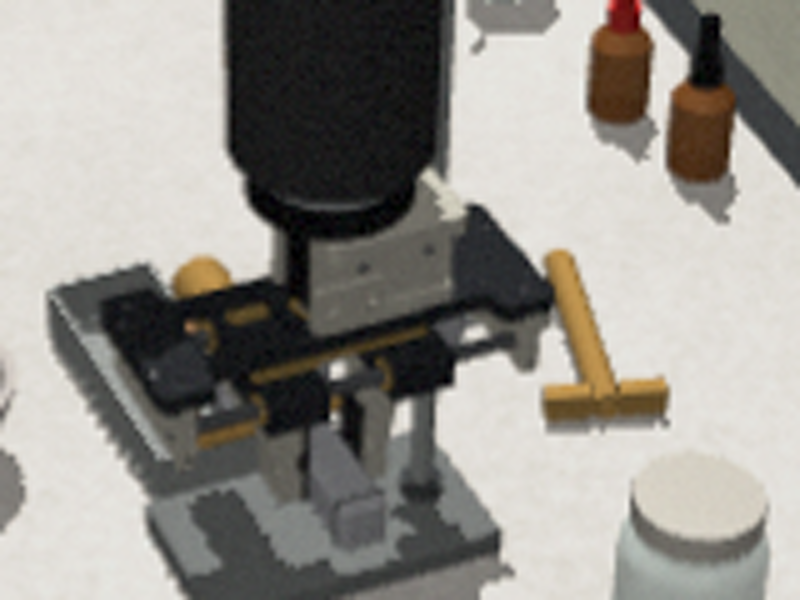

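View pics/t14.png

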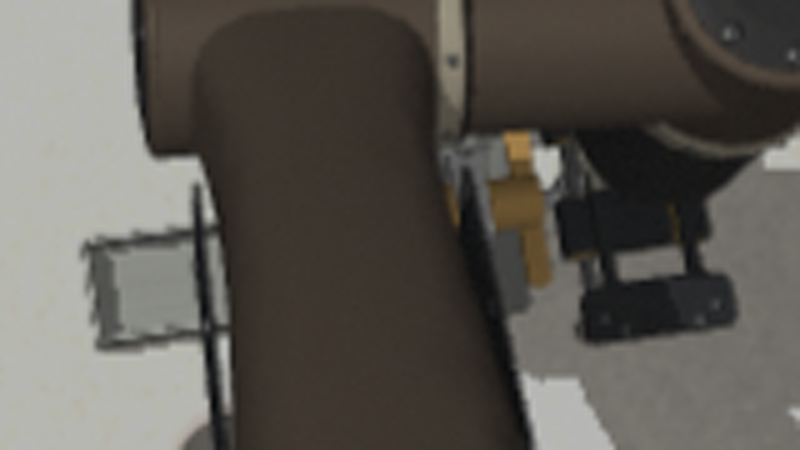

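The cutting end now looks empty. I'll draw the rod straight out (tip depth ≈126 mm, so 176 mm back) and look in the tray.

```bash
python3 -m crank '[[0,0.012,0,0,0,0,0.15],[0,0.03,0,0,0,0,0.15],[0,0.05,0,0,0,0,0.15],[0,0.07,0,0,0,0,0.15],[0,0.09,0,0,0,0,0.15],[0,0.11,0,0,0,0,0.15],[0,0.13,0,0,0,0,0.15],[0,0.15,0,0,0,0,0.15],[0,0.168,0,0,0,0,0.15],[0,0.18,0,0,0,0,0.15]]'
python3 - <<'E'
from h import *
s=get_state(); f=grab_frame("side"); save(f,"s15.png",(300,240,460,360),5); print(s["force"],s["moment"].round(2),s["eef_pos"])
t=grab_frame("top");save(t,"t15.png",(290,200,450,290),5);save(t,"top15.png")
E
```

```text
t: 23.35
eef_pos: [0.5647, -0.3657, 0.1096]
ee_rot: [-0.204, 1.571, 3.029]
force: [-0.4, 0.4, -1.3]
width: 0.0234
[-0.38799007  0.37209222 -1.27422528] [0.06 0.14 0.03] [ 0.56465105 -0.36565693  0.10963465]
```

View pics/s15.png

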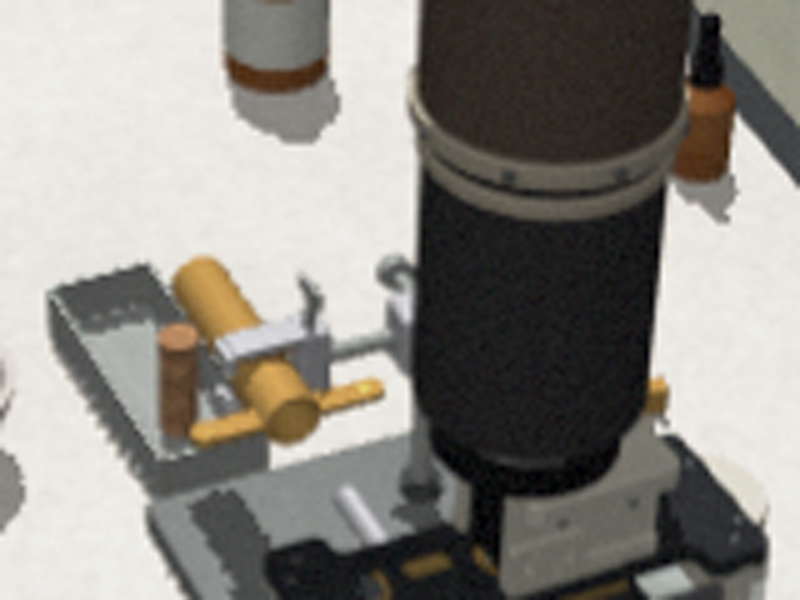

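View pics/top15.png

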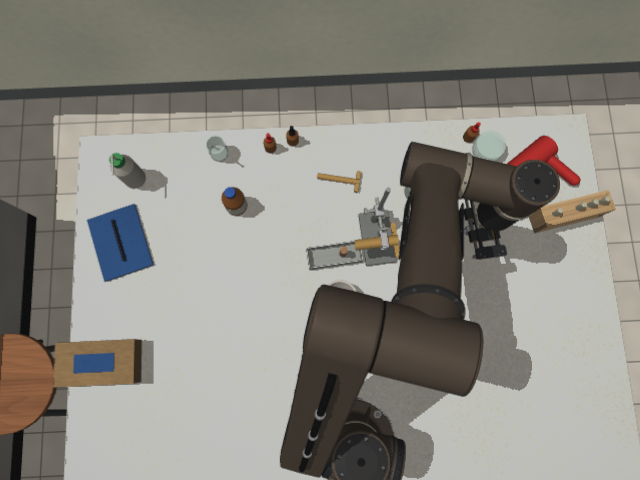

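The plug dropped and stands on end inside the tray, with its top at about (335,307) in the side view. I'll check its position, then lay the rod down where it is, clear of the base plate.

```bash
python3 - <<'E'
from h import *
f=grab_frame("side");t=grab_frame("top")
p=(np.array([[179,334],[179,430]])+.5)/5-.5+[300,240]
a=np.radians(5.4);X=np.array([np.cos(a),np.sin(a),0]);Y=np.array([-X[1],X[0],0]);o=np.array([.5415,-.1135,0])
for q in (onz(f,p[:1],.063)[0],onz(f,p[1:],.005)[0],onz(t,[(344,250)],.063)[0]): print(q.round(4),"stand",((q-o)@X).round(4),((q-o)@Y).round(4))
save(t,"t16.png",(295,225,375,285),9)
E
python3 -m crank '[[0.02,0.01,0.01,0,0,0,0.15],[0.05,0.02,0.02,0,0,0,0.15],[0.075,0.02,0.02,0,0,0,0.15],[0.092,0.02,0.02,0,0,0,0.15],[0.1,0.02,0.02,0,0,0,0.15],[0.1045,0.02,0.02,0,0,0,0.15],[0.1052,0.02,0.02,0,0,0,0.15],[0.1052,0.02,0.02,0,0,0,0.15]]'
```

```text
[ 0.5346 -0.0033  0.063 ] stand 0.0035 0.1104
[ 0.5316 -0.0111  0.005 ] stand -0.0002 0.1029
[ 0.5314 -0.0065  0.063 ] stand -0.0 0.1075
t: 24.55
eef_pos: [0.547, -0.3863, 0.0053]
ee_rot: [2.648, 1.57, -0.402]
force: [0.1, 0.5, -1.6]
width: 0.0239
```

View pics/t16.png

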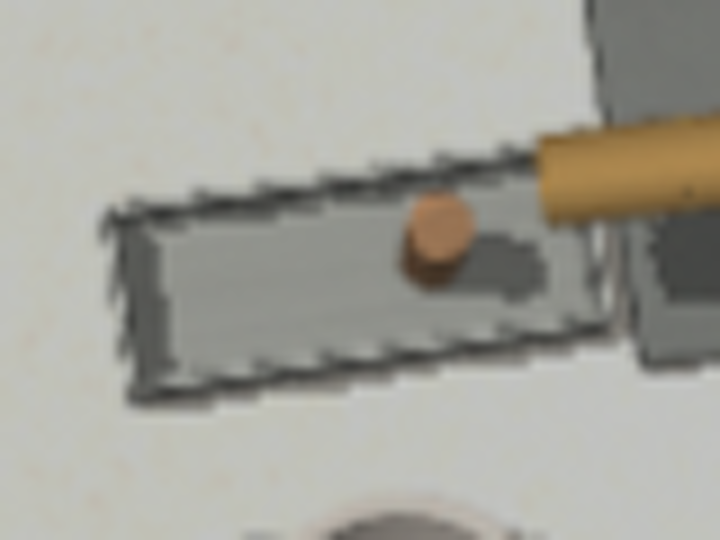

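The plug stands upright at stand (0,107) mm, so its centre is ≈33 mm above the tray's underside (limit 36). The rod isn't bearing on the bench yet, so I lower a bit more and release.

```bash
python3 -m crank '[[0.0008,0,0,0,0,0,0.15],[0.0016,0,0,0,0,0,0.15],[0.0018,0,0,0,0,0,0.15]]'
python3 -m crank '[[0,0,0,0,0,0,0.4],[0,0,0,0,0,0,0.7],[0,0,0,0,0,0,0.9],[0,0,0,0,0,0,0.9],[0,0,0,0,0,0,0.9],[0,0,0,0,0,0,0.9]]'
python3 - <<'E'
from h import *
s=get_state(); print(s["force"],s["eef_pos"]); save(grab_frame("wrist"),"wrist17.png")
E
```

```text
t: 24.92
eef_pos: [0.5469, -0.3864, 0.0043]
ee_rot: [2.46, 1.57, -0.59]
force: [-3.0, 2.1, 8.7]
width: 0.0232
t: 25.68
eef_pos: [0.5465, -0.3862, 0.0027]
ee_rot: [-0.249, 1.571, 2.983]
force: [0.6, 0.1, -0.5]
width: 0.0763
[ 0.57233015  0.0851987  -0.50310249] [ 0.54648035 -0.38620532  0.00268219]
```

View pics/wrist17.png

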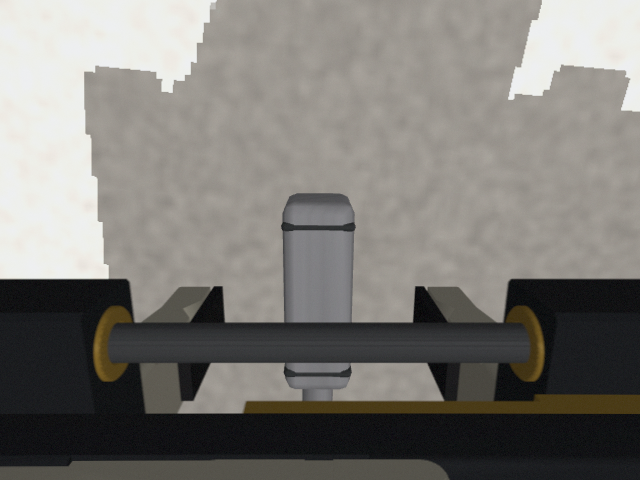

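Released and lying flat. I back straight up, then check the whole scene.

```bash
python3 -m crank '[[-0.03,0,0,0,0,0,0.9],[-0.08,0,0,0,0,0,0.9],[-0.14,0,0,0,0,0,0.9],[-0.2,0,0,0,0,0,0.9],[-0.23,0,0,0,0,0,0.9],[-0.25,0.05,0,0,0,0,0.9],[-0.25,0.1,0,0,0,0,0.9],[-0.25,0.14,0,0,0,0,0.9],[-0.25,0.14,0,0,0,0,0.9],[-0.25,0.14,0,0,0,0,0.9]]'
python3 - <<'E'
from h import *
s=get_state(); print(s["force"],s["eef_pos"])
for n in ["side","top","wrist"]: save(grab_frame(n),n+"18.png")
E
```

```text
t: 26.98
eef_pos: [0.559, -0.5255, 0.2522]
ee_rot: [-0.848, 1.57, 2.384]
force: [-0.9, -0.2, -0.1]
width: 0.0788
[-0.85984656 -0.17909709 -0.05475515] [ 0.55899881 -0.52549171  0.25222262]
```

View pics/side18.png

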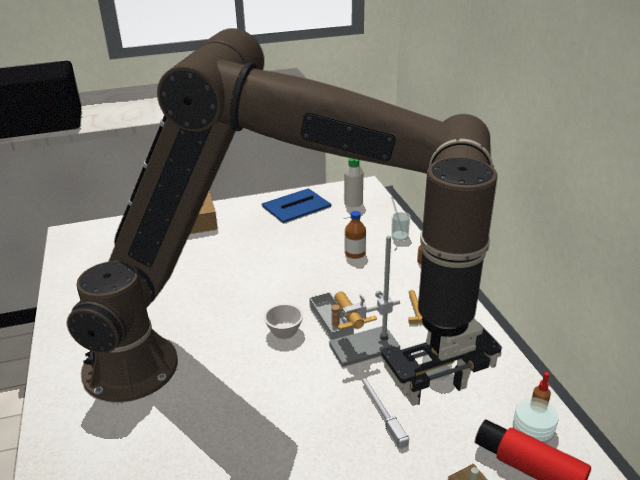

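View pics/top18.png

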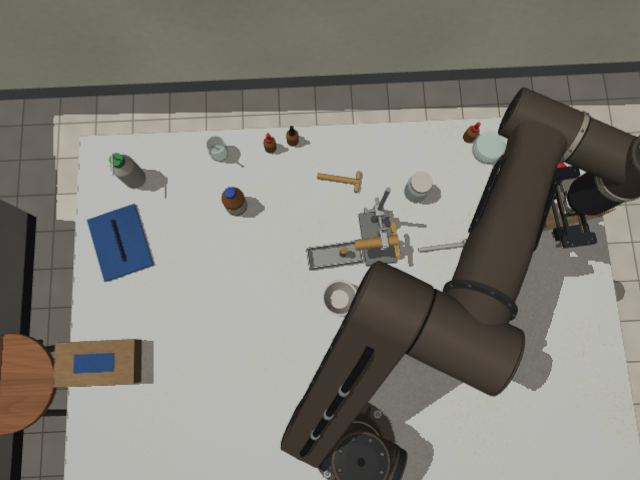

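Final pictures: the rod lies flat on the bench at (365-405, 375-445) in the side view, clear of the stand. The plug stands in the tray at (344,250) in the top view. Bottle, jar, mortar and spare borer are at their starting pixels. Handing in.

```bash
python3 -c "
from station import *
print(job_done())"
```

```text
the job is handed in; nothing more can be done
None
```

I set the tray lengthways under the cutting end and pushed the rod in about 126 mm. The plug dropped into the tray, and I drew the rod out and laid it flat on the bench. The job was handed in at about 27 s of the 72 s allowed, and no verdict was reported.

What the last checks showed:
- **Tray:** it stands flat, spanning about 56 to 213 mm along the bore from the clamp, with the cutting end (80 mm) over its opening. Its sideways centre measured about 5 mm off the bore axis in the top view.
- **Plug:** it is inside the tray and was not touched by the gripper, but it landed standing on end rather than on its side. I worked out its centre height from its length at about 33 mm above the tray's underside. The limit is 36 mm, so the margin is only 3 mm.
- **Rod:** it lies flat, clear of the stand, tray and bore. The gripper is open and well away from everything.
- **Bystanders:** the bottle, jar, mortar and spare borer showed no movement in the pictures.
- **Camera agreement:** the cameras differed by a few mm on the borer mouth. The bore leaves 6 mm of clearance round the rod, and it went in with no noticeable side force.

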